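Put the tea-for-one set together for the shelf

TASK

Put the white tea set together on the counter so it can go on the shop shelf, in this order: first stand the cup on the saucer, then seat the teapot fully in the mouth of the cup, then put the larger lid on the teapot, and last put the smaller lid on the sugar bowl. Set each piece down gently and centred, upright and fully home, let go of everything, and leave the vase, the candlestick and the books alone.

Things in the scene. Friction and masses are not known exactly. Their poses are not given: they have to be found in the camera images.
- saucer: The saucer: round white ceramic dish, 130 mm across, 14 mm high at the rim, loose, right way up. Its flat inner floor, about 72 mm across and 5 mm above the counter, takes the cup. Origin: centre of its underside; z up.
- cup_mid (a point): Tea cup: open, white ceramic, upright, 55 mm high, 60 mm outside diameter (straight-sided from 24 mm above its foot to the rim), foot 42 mm across, mouth 53 mm inside, 0.15 kg. Its handle points along its own x, reaching 52 mm from the axis, 15 to 49 mm above the foot; grip it across its own y. Point: on the axis, half-way up (27.5 mm above the foot); z up.
- pot_mid (a point): Lidless teapot: white, 72 mm high, body 64 mm wide, straight from 16 to 60 mm up, 0.28 kg. A 46 mm spigot underneath, 12 mm deep, bevelled, drops into the cup; the body sits on its rim, centre then 51.5 mm over the cup's. Spout along its +x (65 mm from axis), handle along -x (59 mm), both 18 mm up or more; grip across y. Mouth 48 mm inside, 56 outside. Point: on axis, half-way up (36 mm); z up.
- pot_lid_knob (a point): The teapot's lid, the larger: white, round flange 60 mm wide, 5 mm thick; under it a spigot 40 mm wide, 8 mm deep, on which it stands; on top an upright round knob 20 mm wide, 26 mm high; 0.08 kg. When on, the flange rests on the pot's rim, this point 54 mm above the pot's centre. Point: centre of the knob, 26 mm above the lid's underside, 13 mm above the flange; z up.
- sugar_lid_knob (a point): The sugar bowl's lid, the smaller: white, round flange 49 mm wide, 5 mm thick; under it a spigot 33 mm wide, 8 mm deep, on which it stands; on top an upright round knob 16 mm wide, 24 mm high; 0.05 kg. When on, the flange rests on the bowl's rim, this point 67 mm above the bowl's underside. Point: centre of the knob, 25 mm above the lid's underside, 12 mm above the flange; z up.
- sugar_bowl: The sugar bowl: squat, round, white ceramic, open, 50 mm high, 64 mm across the belly with a small ear either side along its own y (46 mm from the axis), mouth 40 mm wide inside and 48 mm outside; no spout. Loose, about 0.32 kg. Origin: centre of its underside; z up.
- vase: Bystander, to be left alone: terracotta bud vase, 165 mm high, 84 mm across. Origin: centre of its underside.
- candlestick: Bystander, to be left alone: brass candlestick, 145 mm high, foot 90 mm across. Origin: centre of its underside.
- books: Bystander, to be left alone: two hardback books lying on one another, 110 x 178 x 47 mm. Origin: centre of the underside.
Things that resemble listed ones, but are neither listed nor needed, are in the scene too. Leave any turquoise look-alike of the part that bears pot_mid alone.

How it is judged:
On the way, in this order (a step that is already met when the one before it is completed fails the run):
1. the cup stands on the saucer, let go (horizontal distance between cup_mid and saucer below 0.012 m and z of cup_mid in the frame of saucer between 0.0285 and 0.0365 m and angle between cup_mid's own z axis and vertical below 0.1 rad and contact force between the fingers and cup below 0.3 N), for 0.2 s.
2. the teapot is seated in the cup's mouth, let go (horizontal distance between pot_mid and cup_mid below 0.007 m and z of pot_mid in the frame of cup_mid between 0.0475 and 0.0555 m and angle between pot_mid's own z axis and vertical below 0.1 rad and contact force between the fingers and pot below 0.3 N), for 0.2 s.
3. the larger lid is on the teapot, let go (horizontal distance between pot_lid_knob and pot_mid below 0.007 m and z of pot_lid_knob in the frame of pot_mid between 0.05 and 0.058 m and angle between pot_lid_knob's own z axis and vertical below 0.1 rad and contact force between the fingers and pot_lid below 0.3 N), for 0.2 s.
4. the smaller lid is on the sugar bowl, let go (horizontal distance between sugar_lid_knob and sugar_bowl below 0.007 m and z of sugar_lid_knob in the frame of sugar_bowl between 0.063 and 0.071 m and angle between sugar_lid_knob's own z axis and vertical below 0.1 rad and contact force between the fingers and sugar_lid below 0.3 N), for 0.2 s.
At the end, for the whole second after the job is handed in: Saucer and sugar bowl upright on the counter; cup on the saucer's floor within 12 mm of centre; teapot on cup, larger lid on teapot, smaller lid on sugar bowl, each within 7 mm of centre and 4 mm of full depth; all within 0.1 rad of upright and at rest (horizontal distance between cup_mid and saucer below 0.012 m and z of cup_mid in the frame of saucer between 0.0285 and 0.0365 m and angle between each of cup_mid, pot_mid, pot_lid_knob, sugar_lid_knob, saucer, sugar_bowl's own z axis and vertical below 0.1 rad and horizontal distance between pot_mid and cup_mid below 0.007 m and z of pot_mid in the frame of cup_mid between 0.0475 and 0.0555 m and horizontal distance between pot_lid_knob and pot_mid below 0.007 m and z of pot_lid_knob in the frame of pot_mid between 0.05 and 0.058 m and horizontal distance between sugar_lid_knob and sugar_bowl below 0.007 m and z of sugar_lid_knob in the frame of sugar_bowl between 0.063 and 0.071 m and height (world z) of each of saucer, sugar_bowl below 0.01 m and linear speed of each of cup, pot, pot_lid, sugar_lid, saucer, sugar_bowl below 0.02 m/s); the robot touches nothing.
It fails at once if the vase, the candlestick or the books were moved over 30 mm (distance of any of vase, candlestick, books from where it was at the start of the episode above 0.03 m).
It fails at once if a piece was rammed onto its place (over 60 N) (contact force between cup and saucer above 60 N or contact force between pot and cup above 60 N or contact force between pot_lid and pot above 60 N or contact force between sugar_lid and sugar_bowl above 60 N).
It fails at once if a piece was dropped (fell out of the fingers from over about 12 mm) ((contact force between the fingers and cup below 0.3 N and linear speed of cup above 0.48 m/s) or (contact force between the fingers and pot below 0.3 N and linear speed of pot above 0.48 m/s) or (contact force between the fingers and pot_lid below 0.3 N and linear speed of pot_lid above 0.48 m/s) or (contact force between the fingers and sugar_lid below 0.3 N and linear speed of sugar_lid above 0.48 m/s)).
It also fails if it takes over 144 s, if anything falls off the work surface, if the arm or the gripper's body presses on something with over 40 N, if the wrist force passes 120 N, or if a joint passes its speed limit or range.

ROBOT

A 6-joint arm with a two-finger parallel gripper is mounted at the origin on the work surface. World frame = base frame: x ahead of the robot, y to its left, z up, the work surface at z = 0. Lengths are in m, angles in rad, forces in N, time in s.
With the tool pointing down it reaches from about 0.15 to 0.775 m from the base axis. Payload 6.1 kg.
Tool frame: the origin (TCP) lies at the very end of the fingers, on their centre line; the grasp point (between the pads) lies 19 mm behind it (grip_depth is the distance from the TCP to the grasp point, in m); z points along the fingers, y is the direction in which the jaws open and shut (so a half turn about z gives the same grasp; the last joint's range is limited). The gripper opens to 85 mm and grips with 20 to 120 N. Pads are 22 mm wide; open, the fingers measure 114 mm over their backs; the gripper's body (76 mm by 85 mm) begins 54 mm behind the grasp point. The pads swing forward as they close: fully open they stand 13 mm farther back than shut.
Start: joints at [-1.186, 0.126, -0.04, 1.405, 0, 1.571], TCP at [0.197, -0.487, 0.231] pointing down, gripper open.
Joint ranges: [-2.72, 2.72], [-0.95, 1.95], [-1.27, 1.35], [-1.78, 2.02], [-1.46, 1.47], [-3.14, 3.14]. Speed limits (rad/s): [2.39, 2.39, 3.01, 3.14, 3.14, 3.14].

INTERFACE

Orientations are given as a unit quaternion [w, x, y, z].
In Python, from workcell import * gives the robot as it stands.
- The arm moves only by the tool drive_tool, never from a script. Its argument "increments" is a list of rows, each an object of numbers: "gripper": the finger opening in mm, from 0 to 85.4; "dx", "dy", "dz": the shift along the tool's x, y, z in mm; "ax", "ay", "az": the turn, a rotation vector about the tool's x, y, z in degrees. In form: [{"gripper": .., "dx": .., "dy": .., "dz": .., "ax": .., "ay": .., "az": ..}, ...]. A call has 1 to 12 rows; each row shifts and turns the commanded pose from where the row before left it, along the tool's axes as they then stand; what a row does not reach is not made up. A row lasts 1/12 s, in which the tool goes at most 41.7 mm and 7.16 degrees, less where a joint would pass 70% of its speed; a pose out of reach is approached as far as the arm can. A call is refused whole if a number of a shift passes 41.7 or a number of a turn 7.16, either way. A call with a gripper value outside its range is refused whole. The fingers move at their own pace and stop on an object; the grip force is fixed at half the most. Time passes only in rows, so rows that do not move let the fingers close. It gives the time, the measured TCP pose, the force and the opening at its end, in the units of the state.
- state(): the state, without advancing time (a new reading comes with each control period).
- get_image(name): name is "side" or "top"; returns the picture (384x512x3 uint8, red, green, blue); there is no depth.
- camera_model(name): a dict with "fx", "fy", "cx", "cy" (pixels), "extrinsics" (4x4, takes a point from world to camera coordinates). Camera axes: x right, y up, looking along -z (the intrinsics and any distortion apply to the point x, -y, -z); pixel columns grow to the right and rows downward; lengths in m; the calibration is good to about 2 mm. A picture is of the moment at which its call begins. camera_model takes no time and is no camera call.
- close_job(): hands the job in, once; it reports no verdict.
The state is a dict: "t": time; "joint_positions": joint angles; "joint_velocities": joint speeds; "effort": joint torques, N m; "position": TCP position; "ee_rot": TCP orientation; "wrist_force": force on the tool from outside, world axes, zero at the start; "moment": the same for the moment, N m; "opening": opening from 0.0 (shut) to 1.0 (fully open).
Only numpy, scipy, OpenCV 4.12 (cv2) and the standard library are available. Lean on these libraries where they do the work, as an engineer would, in place of code of your own. Each camera call takes 0.05 s, during which the arm holds its last target. There are 200 camera calls.

## Working session

There is one attempt and no reset: what is moved stays moved. The work goes in short steps, Python scripts to look and compute and a tool call to move; the robot and the scene stay as the last step left them, time stands still between calls to the robot, and variables do not carry over. Pictures are saved under pics/ and viewed, about 12 in all and at most 16, crops included, and the job is handed in when it is done.

Besides the shell and the picture viewer there is one more tool, called after "Call:" by a JSON object that holds its "api" and its "payload". drive_tool: Moves the arm, as the interface text tells. Its arguments: {"type":"object","properties":{"increments":{"type":"array"}},"required":["increments"]}

```bash
ls; mkdir -p pics; python3 - <<'E'
from workcell import *
import cv2,numpy as np
for n in("top","side"):
    im=get_image(n); cv2.imwrite(f"pics/{n}0.png",im[...,::-1]); m=camera_model(n); print(n,{k:(np.round(v,4).tolist() if not isinstance(v,str) else v) for k,v in m.items()})
print(state())
E
```

```text
pics
top {'fx': 473.3023, 'fy': 473.3023, 'cx': 261.0755, 'cy': 187.9412, 'extrinsics': [[-0.0848, -0.9964, -0.0044, 0.0553], [0.9748, -0.0839, 0.2069, -0.6154], [-0.2065, 0.0132, 0.9784, -1.4675], [0.0, 0.0, 0.0, 1.0]]}
side {'fx': 375.8517, 'fy': 375.8517, 'cx': 258.9536, 'cy': 192.1747, 'extrinsics': [[-0.9193, -0.3933, 0.0138, 0.5707], [0.2674, -0.5986, 0.7551, -0.2102], [-0.2887, 0.6979, 0.6554, -1.0721], [0.0, 0.0, 0.0, 1.0]]}
{'t': 0.1, 'joint_positions': array([-1.18599066e+00,  1.26357733e-01, -4.04954554e-02,  1.40539229e+00,
        1.21619286e-05,  1.57079835e+00]), 'joint_velocities': array([-0.00145145, -0.00137334,  0.0012798 , -0.00163049, -0.00173798,
       -0.00218305]), 'effort': array([ 1.14085331e-03, -4.36904025e+01,  3.53606200e+01,  1.36098787e-02,
       -2.31677768e-05, -1.53923236e-05]), 'position': array([ 0.19694323, -0.48627506,  0.23059166]), 'ee_rot': array([-7.12369370e-04,  9.81547540e-01,  1.91216895e-01, -1.32584067e-04]), 'wrist_force': array([ 0.39565332,  0.12234699, -0.7936707 ]), 'moment': array([ 0.01806339, -0.00277294,  0.02149084]), 'opening': 1.00297023640136}
```

View pics/top0.png

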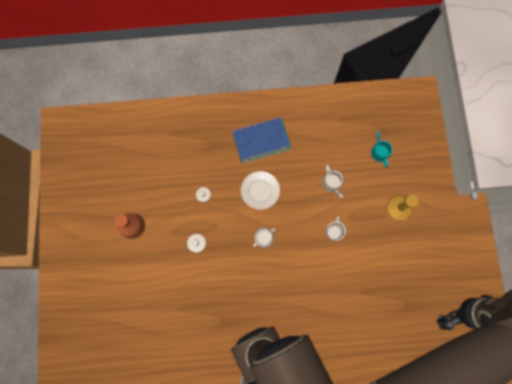

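View pics/side0.png

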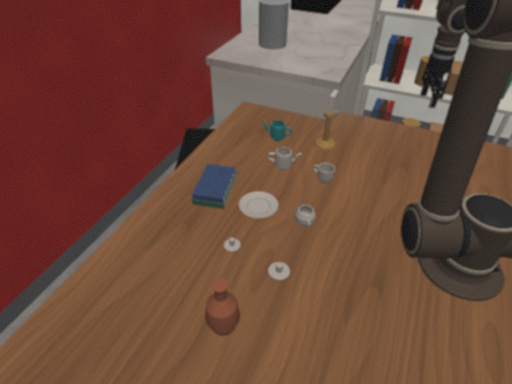

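The top view shows the saucer at about (260,190), the teapot at (333,181), the cup at (336,231), the sugar bowl at (263,238), and lids at (203,194) and (196,243). The turquoise decoy pot is at (382,151). Next I'll enlarge crops of both views.

```bash
python3 - <<'E'
import cv2
a=cv2.imread("pics/top0.png")[165:258,180:358]; b=cv2.imread("pics/side0.png")[140:285,215:345]
def up(a,k,x0,y0,f):
    a=cv2.resize(a,None,fx=k,fy=k,interpolation=cv2.INTER_CUBIC)
    for x in range(0,a.shape[1]//k,10):
        if (x+x0)%10==0 or 1:
            X=(-x0)%10+x
            cv2.line(a,(X*k,0),(X*k,4 if (X+x0)%50 else 14),(0,0,255),1)
    for y in range(0,a.shape[0]//k,10):
        Y=(-y0)%10+y; cv2.line(a,(0,Y*k),(4 if (Y+y0)%50 else 14,Y*k),(0,0,255),1)
    cv2.imwrite(f,a)
up(a,4,180,165,"pics/topc.png");up(b,4,215,140,"pics/sidec.png")
E
```

```text
(no output)
```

View pics/topc.png

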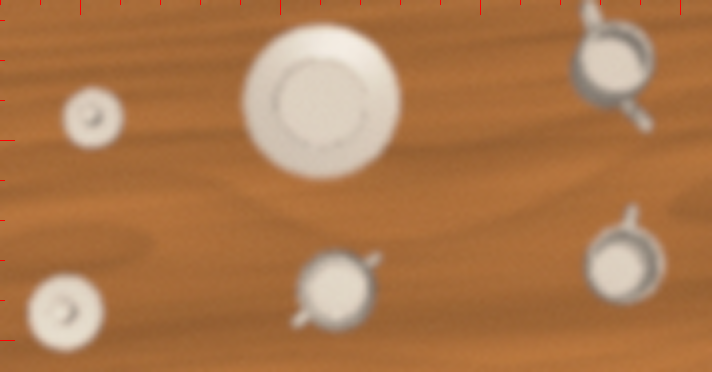

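View pics/sidec.png

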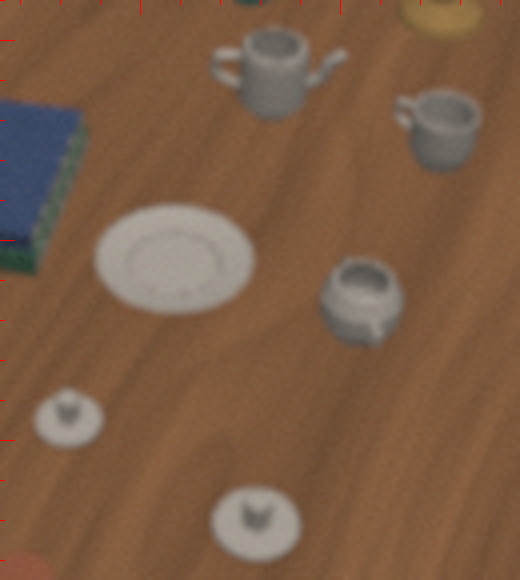

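```bash
cat > fit.py <<'E'
from workcell import *
import cv2,numpy as np
from scipy.optimize import minimize
K=4
CAM={n:camera_model(n) for n in("top","side")}
def proj(n,P):
    m=CAM[n];c=np.atleast_2d(P)@m["extrinsics"][:3,:3].T+m["extrinsics"][:3,3]
    return np.c_[m["cx"]+m["fx"]*c[:,0]/-c[:,2],m["cy"]+m["fy"]*c[:,1]/c[:,2]]
def ray(n,uv,z):
    m=CAM[n];E=m["extrinsics"];d=E[:3,:3].T@[(uv[0]-m["cx"])/m["fx"],-(uv[1]-m["cy"])/m["fy"],-1]
    o=-E[:3,:3].T@E[:3,3];return (o+d*(z-o[2])/d[2])[:2]
# profile: (z,r) mm; fins: polygons in (x,z) along yaw
OBJ={"saucer":([(0,36),(5,45),(14,65)],[]),
"cup":([(0,21),(24,30),(55,30)],[[(29,15),(45,18),(52,32),(45,49),(29,49),(29,43),(44,43),(46,32),(42,23),(29,20)]]),
"pot":([(0,23),(12,23),(16,32),(60,32),(72,28)],[[(30,18),(40,22),(65,62),(60,62),(30,32)],[(-30,25),(-50,25),(-59,40),(-50,58),(-30,58),(-30,53),(-47,53),(-53,40),(-47,30),(-30,30)]]),
"bowl":([(0,20),(10,28),(22,32),(32,31),(50,24)],[]),
"biglid":([(0,20),(8,20),(8,30),(13,30),(13,6),(25,10),(39,8)],[]),
"smalllid":([(0,16.5),(8,16.5),(8,24.5),(13,24.5),(13,5),(25,8),(37,6)],[])}
TH=np.linspace(0,2*np.pi,48,endpoint=False)
def render(o,x,y,z0,yaw,n,box):
    prof,fins=OBJ[o];x0,y0,x1,y1=box;M=np.zeros(((y1-y0)*K,(x1-x0)*K),np.uint8)
    pix=lambda P:np.int32(np.round(((proj(n,P)-[x0,y0]+.5)*K-.5)*16))
    R=[np.c_[x+r*np.cos(TH)/1e3,y+r*np.sin(TH)/1e3,np.full(48,z0+z/1e3)] for z,r in prof]
    for a,b in zip(R,R[1:]): cv2.fillConvexPoly(M,cv2.convexHull(pix(np.r_[a,b])),1,shift=4)
    for f in fins:
        f=np.array(f)/1e3;cv2.fillPoly(M,[pix(np.c_[x+f[:,0]*np.cos(yaw),y+f[:,0]*np.sin(yaw),z0+f[:,1]])],1,shift=4)
    return M
def mask(im,box,thr=90):
    x0,y0,x1,y1=box;s=cv2.cvtColor(im,cv2.COLOR_RGB2HSV)[y0:y1,x0:x1,1]
    return (cv2.resize(s,None,fx=K,fy=K,interpolation=cv2.INTER_CUBIC)<thr).astype(np.uint8)
def fit(o,ims,x,y,yaw=0,z0=0,views=("top","side")):
    D=[]
    for n in views:
        u,v=np.int32(proj(n,[x,y,z0+.025])[0]);r=30 if o=="saucer" else 23
        box=(u-r,v-r,u+r,v+r);D.append((n,box,mask(ims[n],box)))
    cost=lambda p:sum((render(o,p[0],p[1],z0,p[2],n,b)!=m).sum()/m.sum() for n,b,m in D)
    S=np.array([[x,y,yaw]]*4);S[1,0]+=.01;S[2,1]+=.01;S[3,2]+=.3
    r=minimize(cost,S[0],method="Nelder-Mead",options=dict(initial_simplex=S,xatol=1e-4,fatol=1e-4))
    return r.x,r.fun
E
python3 - <<'E'
from fit import *
ims={n:cv2.imread(f"pics/{n}0.png")[...,::-1].copy() for n in("top","side")}
hs={n:cv2.cvtColor(im,cv2.COLOR_RGB2HSV)[...,1] for n,im in ims.items()}
print("wood S",hs["top"][215,300],hs["side"][230,290],"obj",hs["top"][190,260],hs["side"][205,258],hs["side"][162,284],hs["side"][218,306])
G={"saucer":(322,102,.01),"cup":(624,264,.055),"pot":(617,58,.07),"bowl":(337,289,.03),"biglid":(65,312,.01),"smalllid":(93,118,.01)}
def ydir(a,b,z):
    f=lambda p:ray("top",(180+p[0]/4,165+p[1]/4),z)
    d=f(b)-f(a);return np.arctan2(d[1],d[0])
Y={"cup":ydir((624,264),(633,208),.04),"pot":ydir((592,5),(648,128),.05)} # pot one of 2 senses
for o,(a,b,z) in G.items():
    p=ray("top",(180+a/4,165+b/4),z);y=Y.get(o,0)
    for yy in ([y,y+np.pi] if o=="pot" else [y]):
        out=[fit(o,ims,*p,yy,views=v) for v in(("top","side"),("top",),("side",))]
        print(o,np.round(p,4),*[(np.round(r*[1e3,1e3,57.3],1).tolist(),round(c,3)) for r,c in out])
E
```

```text
wood S 169 136 obj 34 28 27 28
saucer [0.6208 0.0046] ([622.9, 6.5, 0.9], np.float64(0.227)) ([622.9, 6.5, -2.6], np.float64(0.043)) ([620.1, 8.9, -0.7], np.float64(0.175))
cup [ 0.4593 -0.2239] ([461.3, -224.6, -17.2], np.float64(0.156)) ([462.1, -225.2, -14.7], np.float64(0.057)) ([459.6, -225.4, -14.2], np.float64(0.068))
pot [ 0.6242 -0.2355] ([626.9, -236.1, -160.2], np.float64(0.338)) ([628.5, -235.3, -162.5], np.float64(0.141)) ([625.4, -235.9, -158.1], np.float64(0.185))
pot [ 0.6242 -0.2355] ([627.2, -235.3, 22.5], np.float64(0.416)) ([627.8, -234.3, 18.3], np.float64(0.152)) ([625.2, -235.8, 33.4], np.float64(0.228))
bowl [0.4616 0.0058] ([462.6, 7.5, -0.1], np.float64(0.2)) ([462.6, 7.5, 2.2], np.float64(0.086)) ([460.0, 9.1, 0.3], np.float64(0.096))
biglid [0.4639 0.2292] ([464.5, 230.0, 2.1], np.float64(0.112)) ([464.5, 229.8, 25.7], np.float64(0.041)) ([463.1, 230.6, 8.6], np.float64(0.069))
smalllid [0.6236 0.1966] ([624.5, 198.2, 19.3], np.float64(0.144)) ([625.0, 197.8, 4.1], np.float64(0.03)) ([622.7, 197.9, 6.4], np.float64(0.099))
```

```bash
cat > plan.py <<'E'
import sys,numpy as np
from workcell import *
from scipy.spatial.transform import Rotation as R
# plan.py x y z(mm) toolx_angle(deg): turn (tool rotvec, deg) first, then shift in the turned frame (mm)
x,y,z,p=map(float,sys.argv[1:5]);s=state();w,a,b,c=s["ee_rot"];C=R.from_quat([a,b,c,w])
T=R.from_euler("z",p,degrees=True)*R.from_euler("x",180,degrees=True)
T2=T*R.from_euler("z",180,degrees=True)
print("t",round(s["t"],2),"pos",np.round(s["position"]*1e3,1),"F",np.round(s["wrist_force"],1),"open",round(s["opening"]*85.4,1),"q6",round(s["joint_positions"][5],2))
for t in(T,T2): print("turn",np.round((C.inv()*t).as_rotvec(degrees=True),2),"shift",np.round(t.inv().apply(np.array([x,y,z])-s["position"]*1e3),1))
E
python3 plan.py 461 -225 120 -15
```

```text
t 0.1 pos [ 196.9 -486.3  230.6] F [ 0.4  0.1 -0.8] open 85.7 q6 1.57
turn [-8.000e-02  3.000e-02  3.705e+01] shift [ 187.4 -320.7  110.6]
turn [-3.0000e-02 -1.0000e-01 -1.4295e+02] shift [-187.4  320.7  110.6]
```

Call:
{"api": "drive_tool", "payload": {"increments": [{"az": 6.17},{"az": 6.17},{"az": 6.17},{"az": 6.17},{"az": 6.17},{"az": 6.2},{"gripper": 85.4}]}}

```text
schema error: expected keys gripper, dx, dy, dz, ax, ay, az
```

Call:
{"api": "drive_tool", "payload": {"increments": [{"dx": 16,"dy": -27},{"dx": 16,"dy": -27},{"dx": 16,"dy": -27},{"dx": 16,"dy": -27},{"dx": 16,"dy": -27},{"dx": 16,"dy": -27},{"dx": 16,"dy": -27},{"dx": 16,"dy": -27},{"dx": 16,"dy": -27},{"dx": 16,"dy": -27},{"dx": 16,"dy": -27},{"dx": 11,"dy": -23}]}}

```text
schema error: expected keys gripper, dx, dy, dz, ax, ay, az
```

Call:
{"api": "drive_tool", "payload": {"increments": [{"dz": 20},{"dz": 20},{"dz": 20},{"dz": 20},{"dz": 20},{"dz": 10},{"dz": 0},{"dz": 0}]}}

```text
schema error: expected keys gripper, dx, dy, dz, ax, ay, az
```

```bash
python3 plan.py 461 -225 15 -15; python3 - <<'E'
from fit import *
I=[]
for n in("top","side"):
    im=get_image(n); u,v=np.int32(proj(n,[.461,-.225,.05])[0]);c=im[v-38:v+38,u-50:u+50]
    I.append(cv2.resize(c,None,fx=4,fy=4,interpolation=cv2.INTER_CUBIC))
cv2.imwrite("pics/a.png",np.hstack(I)[...,::-1])
E
```

```text
t 0.1 pos [ 196.9 -486.3  230.6] F [ 0.4  0.1 -0.8] open 85.7 q6 1.57
turn [-8.000e-02  3.000e-02  3.705e+01] shift [ 187.4 -320.7  215.6]
turn [-3.0000e-02 -1.0000e-01 -1.4295e+02] shift [-187.4  320.7  215.6]
```

View pics/a.png

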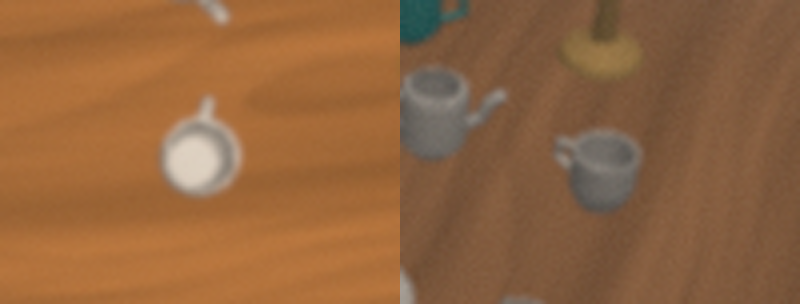

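The moves were refused because every row needs all seven keys. The cup and pot are as before. I'll resend the moves in full form.

Call:
{"api": "drive_tool", "payload": {"increments": [{"gripper": 85.4,"dx": 0,"dy": 0,"dz": 0,"ax": 0,"ay": 0,"az": 6.17},{"gripper": 85.4,"dx": 0,"dy": 0,"dz": 0,"ax": 0,"ay": 0,"az": 6.17},{"gripper": 85.4,"dx": 0,"dy": 0,"dz": 0,"ax": 0,"ay": 0,"az": 6.17},{"gripper": 85.4,"dx": 0,"dy": 0,"dz": 0,"ax": 0,"ay": 0,"az": 6.17},{"gripper": 85.4,"dx": 0,"dy": 0,"dz": 0,"ax": 0,"ay": 0,"az": 6.17},{"gripper": 85.4,"dx": 0,"dy": 0,"dz": 0,"ax": 0,"ay": 0,"az": 6.2},{"gripper": 85.4,"dx": 0,"dy": 0,"dz": 0,"ax": 0,"ay": 0,"az": 0}]}}

```text
t: 0.78
position: [0.197, -0.4865, 0.2311]
ee_rot: [-0.0, 0.991, -0.132, -0.0]
wrist_force: [-0.1, -0.3, -0.6]
opening: 1.002
```

Call:
{"api": "drive_tool", "payload": {"increments": [{"gripper": 85.4,"dx": 16,"dy": -27,"dz": 0,"ax": 0,"ay": 0,"az": 0},{"gripper": 85.4,"dx": 16,"dy": -27,"dz": 0,"ax": 0,"ay": 0,"az": 0},{"gripper": 85.4,"dx": 16,"dy": -27,"dz": 0,"ax": 0,"ay": 0,"az": 0},{"gripper": 85.4,"dx": 16,"dy": -27,"dz": 0,"ax": 0,"ay": 0,"az": 0},{"gripper": 85.4,"dx": 16,"dy": -27,"dz": 0,"ax": 0,"ay": 0,"az": 0},{"gripper": 85.4,"dx": 16,"dy": -27,"dz": 0,"ax": 0,"ay": 0,"az": 0},{"gripper": 85.4,"dx": 16,"dy": -27,"dz": 0,"ax": 0,"ay": 0,"az": 0},{"gripper": 85.4,"dx": 16,"dy": -27,"dz": 0,"ax": 0,"ay": 0,"az": 0},{"gripper": 85.4,"dx": 16,"dy": -27,"dz": 0,"ax": 0,"ay": 0,"az": 0},{"gripper": 85.4,"dx": 16,"dy": -27,"dz": 0,"ax": 0,"ay": 0,"az": 0},{"gripper": 85.4,"dx": 16,"dy": -27,"dz": 0,"ax": 0,"ay": 0,"az": 0},{"gripper": 85.4,"dx": 11,"dy": -23,"dz": 0,"ax": 0,"ay": 0,"az": 0}]}}

```text
t: 1.78
position: [0.4619, -0.2244, 0.2311]
ee_rot: [-0.0, 0.992, -0.128, 0.0]
wrist_force: [0.3, -0.1, -0.2]
opening: 1.004
```

Call:
{"api": "drive_tool", "payload": {"increments": [{"gripper": 85.4,"dx": 0,"dy": 0,"dz": 20,"ax": 0,"ay": 0,"az": 0},{"gripper": 85.4,"dx": 0,"dy": 0,"dz": 20,"ax": 0,"ay": 0,"az": 0},{"gripper": 85.4,"dx": 0,"dy": 0,"dz": 20,"ax": 0,"ay": 0,"az": 0},{"gripper": 85.4,"dx": 0,"dy": 0,"dz": 20,"ax": 0,"ay": 0,"az": 0},{"gripper": 85.4,"dx": 0,"dy": 0,"dz": 20,"ax": 0,"ay": 0,"az": 0},{"gripper": 85.4,"dx": 0,"dy": 0,"dz": 10,"ax": 0,"ay": 0,"az": 0},{"gripper": 85.4,"dx": 0,"dy": 0,"dz": 0,"ax": 0,"ay": 0,"az": 0},{"gripper": 85.4,"dx": 0,"dy": 0,"dz": 0,"ax": 0,"ay": 0,"az": 0}]}}

```text
t: 2.45
position: [0.4603, -0.2258, 0.1214]
ee_rot: [-0.0, 0.992, -0.13, -0.0]
wrist_force: [-0.3, -0.0, 0.8]
opening: 1.0
```

```bash
python3 plan.py 461 -225 15 -15; python3 - <<'E'
from fit import *
I=[]
for n in("top","side"):
    im=get_image(n); u,v=np.int32(proj(n,[.461,-.225,.07])[0]);c=im[v-38:v+38,u-50:u+50]
    I.append(cv2.resize(c,None,fx=4,fy=4,interpolation=cv2.INTER_CUBIC))
cv2.imwrite("pics/b.png",np.hstack(I)[...,::-1])
E
```

```text
t 2.45 pos [ 460.3 -225.8  121.4] F [-0.3 -0.   0.8] open 85.4 q6 2.95
turn [-0.01  0.05  0.07] shift [  0.4  -1.  106.4]
turn [-7.0000e-02 -2.0000e-02 -1.7993e+02] shift [ -0.4   1.  106.4]
```

View pics/b.png

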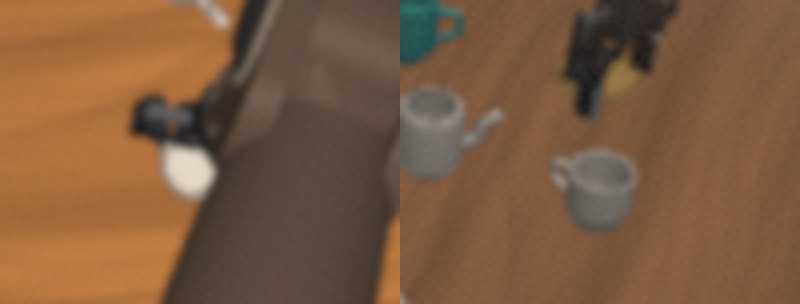

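The gripper is centred over the cup with the jaws straddling it across the handle. I'll descend and grip.

Call:
{"api": "drive_tool", "payload": {"increments": [{"gripper": 85.4,"dx": 0.4,"dy": -1,"dz": 20,"ax": 0,"ay": 0,"az": 0},{"gripper": 85.4,"dx": 0,"dy": 0,"dz": 20,"ax": 0,"ay": 0,"az": 0},{"gripper": 85.4,"dx": 0,"dy": 0,"dz": 20,"ax": 0,"ay": 0,"az": 0},{"gripper": 85.4,"dx": 0,"dy": 0,"dz": 20,"ax": 0,"ay": 0,"az": 0},{"gripper": 85.4,"dx": 0,"dy": 0,"dz": 16,"ax": 0,"ay": 0,"az": 0},{"gripper": 85.4,"dx": 0,"dy": 0,"dz": 10,"ax": 0,"ay": 0,"az": 0},{"gripper": 85.4,"dx": 0,"dy": 0,"dz": 0,"ax": 0,"ay": 0,"az": 0},{"gripper": 85.4,"dx": 0,"dy": 0,"dz": 0,"ax": 0,"ay": 0,"az": 0}]}}

```text
t: 3.22
position: [0.4616, -0.2253, 0.016]
ee_rot: [0.0, 0.991, -0.13, 0.0]
wrist_force: [-0.1, -0.5, 0.6]
opening: 1.0
```

Call:
{"api": "drive_tool", "payload": {"increments": [{"gripper": 50,"dx": 0,"dy": 0,"dz": 0,"ax": 0,"ay": 0,"az": 0},{"gripper": 50,"dx": 0,"dy": 0,"dz": 0,"ax": 0,"ay": 0,"az": 0},{"gripper": 50,"dx": 0,"dy": 0,"dz": 0,"ax": 0,"ay": 0,"az": 0},{"gripper": 50,"dx": 0,"dy": 0,"dz": 0,"ax": 0,"ay": 0,"az": 0},{"gripper": 50,"dx": 0,"dy": 0,"dz": 0,"ax": 0,"ay": 0,"az": 0},{"gripper": 50,"dx": 0,"dy": 0,"dz": 0,"ax": 0,"ay": 0,"az": 0},{"gripper": 50,"dx": 0,"dy": 0,"dz": 0,"ax": 0,"ay": 0,"az": 0}]}}

```text
t: 3.8
position: [0.4623, -0.2255, 0.0172]
ee_rot: [0.0, 0.991, -0.13, 0.002]
wrist_force: [-0.6, 0.8, 6.3]
opening: 0.695
```

Call:
{"api": "drive_tool", "payload": {"increments": [{"gripper": 50,"dx": 0,"dy": 0,"dz": -5,"ax": 0,"ay": 0,"az": 0},{"gripper": 50,"dx": 0,"dy": 0,"dz": -10,"ax": 0,"ay": 0,"az": 0},{"gripper": 50,"dx": 0,"dy": 0,"dz": -15,"ax": 0,"ay": 0,"az": 0},{"gripper": 50,"dx": 0,"dy": 0,"dz": -15,"ax": 0,"ay": 0,"az": 0},{"gripper": 50,"dx": 0,"dy": 0,"dz": -15,"ax": 0,"ay": 0,"az": 0},{"gripper": 50,"dx": 0,"dy": 0,"dz": -10,"ax": 0,"ay": 0,"az": 0},{"gripper": 50,"dx": 0,"dy": 0,"dz": 0,"ax": 0,"ay": 0,"az": 0}]}}

```text
t: 4.38
position: [0.4626, -0.2257, 0.0882]
ee_rot: [0.001, 0.991, -0.131, 0.002]
wrist_force: [-0.2, -0.3, -1.5]
opening: 0.698
```

```bash
python3 plan.py 621.5 7.7 80 45; python3 - <<'E'
from fit import *
im=get_image("side");s=state()["position"];u,v=np.int32(proj("side",[s[0],s[1],s[2]])[0]);c=im[v-50:v+50,u-60:u+60]
cv2.imwrite("pics/c.png",cv2.resize(c,None,fx=5,fy=5,interpolation=cv2.INTER_CUBIC)[...,::-1])
E
```

```text
t 4.38 pos [ 462.6 -225.7   88.2] F [-0.2 -0.3 -1.5] open 59.6 q6 2.95
turn [  0.17  -0.2  -60.  ] shift [277.4 -52.7   8.2]
turn [ -0.23  -0.2  119.99] shift [-277.4   52.7    8.2]
```

View pics/c.png

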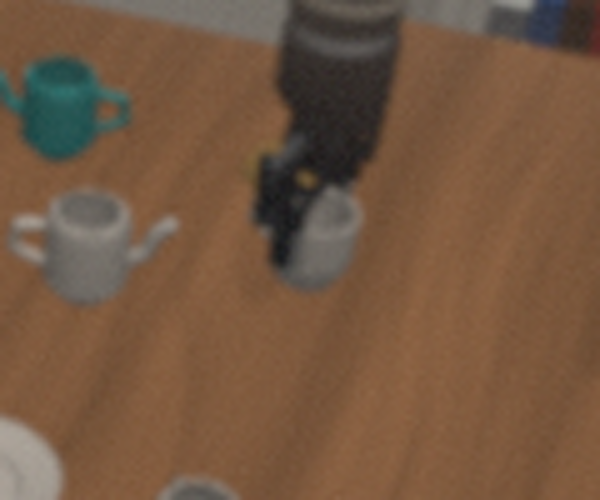

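The cup is held (1.5 N of weight, opening 59.6 mm). I'll turn it -60° because of the joint 6 range, then carry it over the saucer.

Call:
{"api": "drive_tool", "payload": {"increments": [{"gripper": 50,"dx": 0,"dy": 0,"dz": 0,"ax": 0,"ay": 0,"az": -5},{"gripper": 50,"dx": 0,"dy": 0,"dz": 0,"ax": 0,"ay": 0,"az": -6},{"gripper": 50,"dx": 0,"dy": 0,"dz": 0,"ax": 0,"ay": 0,"az": -6},{"gripper": 50,"dx": 0,"dy": 0,"dz": 0,"ax": 0,"ay": 0,"az": -6},{"gripper": 50,"dx": 0,"dy": 0,"dz": 0,"ax": 0,"ay": 0,"az": -6},{"gripper": 50,"dx": 0,"dy": 0,"dz": 0,"ax": 0,"ay": 0,"az": -6},{"gripper": 50,"dx": 0,"dy": 0,"dz": 0,"ax": 0,"ay": 0,"az": -6},{"gripper": 50,"dx": 0,"dy": 0,"dz": 0,"ax": 0,"ay": 0,"az": -6},{"gripper": 50,"dx": 0,"dy": 0,"dz": 0,"ax": 0,"ay": 0,"az": -6},{"gripper": 50,"dx": 0,"dy": 0,"dz": 0,"ax": 0,"ay": 0,"az": -5},{"gripper": 50,"dx": 0,"dy": 0,"dz": 0,"ax": 0,"ay": 0,"az": -2}]}}

```text
t: 5.35
position: [0.4605, -0.2247, 0.0841]
ee_rot: [-0.001, 0.923, 0.385, -0.001]
wrist_force: [-0.2, 0.2, -1.3]
opening: 0.7
```

Call:
{"api": "drive_tool", "payload": {"increments": [{"gripper": 50,"dx": 15,"dy": -3,"dz": 0,"ax": 0,"ay": 0,"az": 0},{"gripper": 50,"dx": 25,"dy": -5,"dz": 0,"ax": 0,"ay": 0,"az": 0},{"gripper": 50,"dx": 28,"dy": -5,"dz": 0,"ax": 0,"ay": 0,"az": 0},{"gripper": 50,"dx": 28,"dy": -5,"dz": 0,"ax": 0,"ay": 0,"az": 0},{"gripper": 50,"dx": 28,"dy": -5,"dz": 0,"ax": 0,"ay": 0,"az": 0},{"gripper": 50,"dx": 28,"dy": -5,"dz": 0,"ax": 0,"ay": 0,"az": 0},{"gripper": 50,"dx": 28,"dy": -5,"dz": 0,"ax": 0,"ay": 0,"az": 0},{"gripper": 50,"dx": 28,"dy": -5,"dz": 0,"ax": 0,"ay": 0,"az": 0},{"gripper": 50,"dx": 28,"dy": -5,"dz": 0,"ax": 0,"ay": 0,"az": 0},{"gripper": 50,"dx": 25,"dy": -5,"dz": 0,"ax": 0,"ay": 0,"az": 0},{"gripper": 50,"dx": 16,"dy": -5,"dz": 0,"ax": 0,"ay": 0,"az": 0},{"gripper": 50,"dx": 0,"dy": 0,"dz": 0,"ax": 0,"ay": 0,"az": 0}]}}

```text
t: 6.35
position: [0.6204, 0.011, 0.084]
ee_rot: [-0.001, 0.923, 0.384, -0.0]
wrist_force: [-0.1, -0.9, -1.4]
opening: 0.694
```

```bash
python3 plan.py 621.5 7.7 25 45; python3 - <<'E'
from fit import *
I=[]
for n in("top","side"):
    im=get_image(n); u,v=np.int32(proj(n,[.6215,.0077,.05])[0]);c=im[v-38:v+38,u-50:u+50]
    I.append(cv2.resize(c,None,fx=4,fy=4,interpolation=cv2.INTER_CUBIC))
cv2.imwrite("pics/d.png",np.hstack(I)[...,::-1])
E
```

```text
t 6.35 pos [620.4  11.   84. ] F [-0.1 -0.9 -1.4] open 59.3 q6 2.37
turn [-0.08  0.01  0.18] shift [-1.6  3.2 59. ]
turn [-2.0000e-02 -1.2000e-01 -1.7982e+02] shift [ 1.6 -3.2 59. ]
```

View pics/d.png

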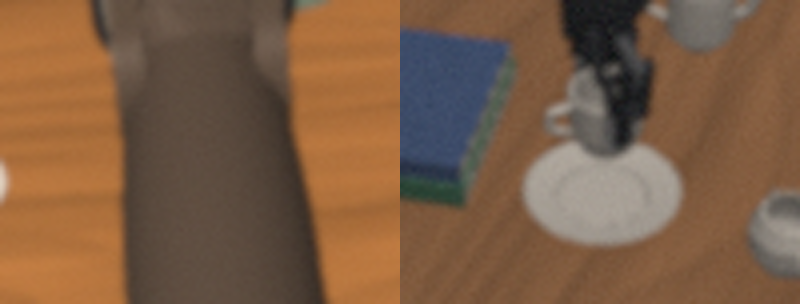

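Side view: the cup hangs upright over the saucer, handle away from the books. I'll lower it slowly.

Call:
{"api": "drive_tool", "payload": {"increments": [{"gripper": 50,"dx": -1.6,"dy": 3.2,"dz": 10,"ax": 0,"ay": 0,"az": 0},{"gripper": 50,"dx": 0,"dy": 0,"dz": 12,"ax": 0,"ay": 0,"az": 0},{"gripper": 50,"dx": 0,"dy": 0,"dz": 12,"ax": 0,"ay": 0,"az": 0},{"gripper": 50,"dx": 0,"dy": 0,"dz": 8,"ax": 0,"ay": 0,"az": 0},{"gripper": 50,"dx": 0,"dy": 0,"dz": 4,"ax": 0,"ay": 0,"az": 0},{"gripper": 50,"dx": 0,"dy": 0,"dz": 3,"ax": 0,"ay": 0,"az": 0},{"gripper": 50,"dx": 0,"dy": 0,"dz": 3,"ax": 0,"ay": 0,"az": 0},{"gripper": 50,"dx": 0,"dy": 0,"dz": 2,"ax": 0,"ay": 0,"az": 0},{"gripper": 50,"dx": 0,"dy": 0,"dz": 2,"ax": 0,"ay": 0,"az": 0},{"gripper": 50,"dx": 0,"dy": 0,"dz": 1,"ax": 0,"ay": 0,"az": 0},{"gripper": 50,"dx": 0,"dy": 0,"dz": 1,"ax": 0,"ay": 0,"az": 0},{"gripper": 50,"dx": 0,"dy": 0,"dz": 0,"ax": 0,"ay": 0,"az": 0}]}}

```text
t: 7.45
position: [0.6208, 0.0049, 0.0273]
ee_rot: [0.0, 0.924, 0.383, 0.0]
wrist_force: [-0.4, 0.1, -2.1]
opening: 0.699
```

```bash
python3 plan.py 621.5 7.7 22 45
```

```text
t 7.45 pos [620.8   4.9  27.3] F [-0.4  0.1 -2.1] open 59.7 q6 2.36
turn [ 0.01 -0.01  0.  ] shift [ 2.5 -1.4  5.3]
turn [ 1.0e-02  1.0e-02 -1.8e+02] shift [-2.5  1.4  5.3]
```

Call:
{"api": "drive_tool", "payload": {"increments": [{"gripper": 50,"dx": 2.5,"dy": -1.4,"dz": 0,"ax": 0,"ay": 0,"az": 0},{"gripper": 50,"dx": 0,"dy": 0,"dz": 1,"ax": 0,"ay": 0,"az": 0},{"gripper": 50,"dx": 0,"dy": 0,"dz": 1,"ax": 0,"ay": 0,"az": 0},{"gripper": 50,"dx": 0,"dy": 0,"dz": 1,"ax": 0,"ay": 0,"az": 0},{"gripper": 50,"dx": 0,"dy": 0,"dz": 1,"ax": 0,"ay": 0,"az": 0},{"gripper": 50,"dx": 0,"dy": 0,"dz": 1,"ax": 0,"ay": 0,"az": 0},{"gripper": 50,"dx": 0,"dy": 0,"dz": 0,"ax": 0,"ay": 0,"az": 0},{"gripper": 50,"dx": 0,"dy": 0,"dz": 0,"ax": 0,"ay": 0,"az": 0}]}}

```text
t: 8.12
position: [0.6215, 0.0076, 0.0223]
ee_rot: [0.0, 0.924, 0.383, 0.0]
wrist_force: [-0.3, 0.4, -1.0]
opening: 0.697
```

```bash
python3 plan.py 621.5 7.7 22 45
```

```text
t 8.12 pos [621.5   7.6  22.3] F [-0.3  0.4 -1. ] open 59.5 q6 2.37
turn [ 0.   -0.   -0.01] shift [ 0.  -0.1  0.3]
turn [-1.0000e-02 -0.0000e+00  1.7999e+02] shift [-0.   0.1  0.3]
```

Call:
{"api": "drive_tool", "payload": {"increments": [{"gripper": 50,"dx": 0,"dy": 0,"dz": 0.5,"ax": 0,"ay": 0,"az": 0},{"gripper": 50,"dx": 0,"dy": 0,"dz": 0.5,"ax": 0,"ay": 0,"az": 0},{"gripper": 50,"dx": 0,"dy": 0,"dz": 0.5,"ax": 0,"ay": 0,"az": 0},{"gripper": 50,"dx": 0,"dy": 0,"dz": 0,"ax": 0,"ay": 0,"az": 0}]}}

```text
t: 8.45
position: [0.6215, 0.0076, 0.0222]
ee_rot: [0.0, 0.924, 0.383, 0.0]
wrist_force: [-4.0, -0.5, 9.4]
opening: 0.7
```

Contact is at 9 N, so the cup is seated. I'll release and retreat.

Call:
{"api": "drive_tool", "payload": {"increments": [{"gripper": 66,"dx": 0,"dy": 0,"dz": 0,"ax": 0,"ay": 0,"az": 0},{"gripper": 72,"dx": 0,"dy": 0,"dz": 0,"ax": 0,"ay": 0,"az": 0},{"gripper": 80,"dx": 0,"dy": 0,"dz": 0,"ax": 0,"ay": 0,"az": 0},{"gripper": 80,"dx": 0,"dy": 0,"dz": 0,"ax": 0,"ay": 0,"az": 0},{"gripper": 80,"dx": 0,"dy": 0,"dz": -5,"ax": 0,"ay": 0,"az": 0},{"gripper": 80,"dx": 0,"dy": 0,"dz": -10,"ax": 0,"ay": 0,"az": 0},{"gripper": 80,"dx": 0,"dy": 0,"dz": -20,"ax": 0,"ay": 0,"az": 0},{"gripper": 80,"dx": 0,"dy": 0,"dz": -25,"ax": 0,"ay": 0,"az": 0},{"gripper": 85.4,"dx": 0,"dy": 0,"dz": -30,"ax": 0,"ay": 0,"az": 0},{"gripper": 85.4,"dx": 0,"dy": 0,"dz": -30,"ax": 0,"ay": 0,"az": 0},{"gripper": 85.4,"dx": 0,"dy": 0,"dz": 0,"ax": 0,"ay": 0,"az": 0}]}}

```text
t: 9.37
position: [0.6245, 0.0077, 0.1487]
ee_rot: [0.002, 0.924, 0.383, 0.005]
wrist_force: [0.4, 0.1, 1.2]
opening: 1.0
```

```bash
python3 plan.py 627 -235.6 140 20
```

```text
t 9.37 pos [624.5   7.7 148.7] F [0.4 0.1 1.2] open 85.4 q6 2.37
turn [ 0.32 -0.51 25.  ] shift [-80.8 229.5   8.7]
turn [   0.7     0.43 -155.  ] shift [  80.8 -229.5    8.7]
```

Call:
{"api": "drive_tool", "payload": {"increments": [{"gripper": 85.4,"dx": 0,"dy": 0,"dz": 0,"ax": 0,"ay": 0,"az": 6.25},{"gripper": 85.4,"dx": 0,"dy": 0,"dz": 0,"ax": 0,"ay": 0,"az": 6.25},{"gripper": 85.4,"dx": 0,"dy": 0,"dz": 0,"ax": 0,"ay": 0,"az": 6.25},{"gripper": 85.4,"dx": 0,"dy": 0,"dz": 0,"ax": 0,"ay": 0,"az": 6.25},{"gripper": 85.4,"dx": 0,"dy": 0,"dz": 0,"ax": 0,"ay": 0,"az": 0}]}}

```text
t: 9.78
position: [0.6217, 0.0076, 0.1416]
ee_rot: [0.0, 0.985, 0.172, 0.0]
wrist_force: [0.1, -0.4, 0.1]
opening: 0.999
```

Call:
{"api": "drive_tool", "payload": {"increments": [{"gripper": 85.4,"dx": -8,"dy": 23,"dz": 0,"ax": 0,"ay": 0,"az": 0},{"gripper": 85.4,"dx": -8,"dy": 23,"dz": 0,"ax": 0,"ay": 0,"az": 0},{"gripper": 85.4,"dx": -8,"dy": 23,"dz": 0,"ax": 0,"ay": 0,"az": 0},{"gripper": 85.4,"dx": -8,"dy": 23,"dz": 0,"ax": 0,"ay": 0,"az": 0},{"gripper": 85.4,"dx": -8,"dy": 23,"dz": 0,"ax": 0,"ay": 0,"az": 0},{"gripper": 85.4,"dx": -8,"dy": 23,"dz": 0,"ax": 0,"ay": 0,"az": 0},{"gripper": 85.4,"dx": -8,"dy": 23,"dz": 0,"ax": 0,"ay": 0,"az": 0},{"gripper": 85.4,"dx": -8,"dy": 23,"dz": 0,"ax": 0,"ay": 0,"az": 0},{"gripper": 85.4,"dx": -8,"dy": 23,"dz": 0,"ax": 0,"ay": 0,"az": 0},{"gripper": 85.4,"dx": -8,"dy": 22,"dz": 0,"ax": 0,"ay": 0,"az": 0},{"gripper": 85.4,"dx": 0,"dy": 0,"dz": 0,"ax": 0,"ay": 0,"az": 0},{"gripper": 85.4,"dx": 0,"dy": 0,"dz": 0,"ax": 0,"ay": 0,"az": 0}]}}

```text
t: 10.78
position: [0.6245, -0.236, 0.1409]
ee_rot: [-0.0, 0.985, 0.174, 0.0]
wrist_force: [0.2, 0.2, 0.0]
opening: 0.999
```

```bash
python3 plan.py 627 -235.6 20 20; python3 - <<'E'
from fit import *
I=[];ims={}
for n in("top","side"):
    im=ims[n]=get_image(n); u,v=np.int32(proj(n,[.6215,.0077,.05])[0]);c=im[v-32:v+32,u-32:u+32]
    u,v=np.int32(proj(n,[.627,-.2356,.08])[0]);d=im[v-32:v+32,u-32:u+32]
    cv2.imwrite(f"pics/e_{n}.png",im[...,::-1])
    I.append(cv2.resize(np.hstack([c,d]),None,fx=4,fy=4,interpolation=cv2.INTER_CUBIC))
cv2.imwrite("pics/e.png",np.vstack(I)[...,::-1])
E
```

```text
t 10.78 pos [ 624.5 -236.   140.9] F [0.2 0.2 0. ] open 85.3 q6 2.43
turn [-0.01 -0.01  0.01] shift [  2.5   0.5 120.9]
turn [ 2.0000e-02 -1.0000e-02 -1.7999e+02] shift [ -2.5  -0.5 120.9]
```

View pics/e.png

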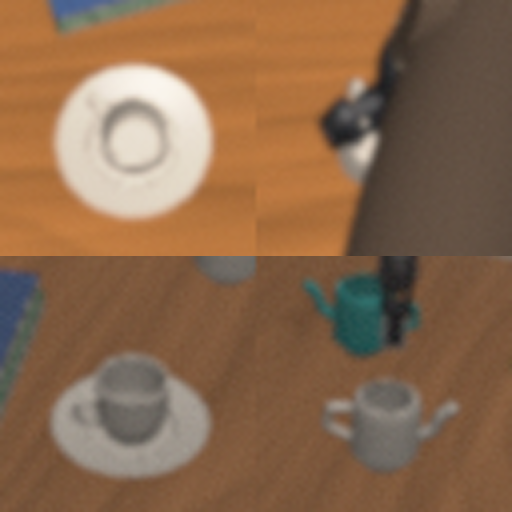

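The cup stands centred on the saucer in both views, and the gripper is over the white pot. Next I'll grip the pot.

Call:
{"api": "drive_tool", "payload": {"increments": [{"gripper": 85.4,"dx": 2.5,"dy": 0.5,"dz": 15,"ax": 0,"ay": 0,"az": 0},{"gripper": 85.4,"dx": 0,"dy": 0,"dz": 20,"ax": 0,"ay": 0,"az": 0},{"gripper": 85.4,"dx": 0,"dy": 0,"dz": 20,"ax": 0,"ay": 0,"az": 0},{"gripper": 85.4,"dx": 0,"dy": 0,"dz": 20,"ax": 0,"ay": 0,"az": 0},{"gripper": 85.4,"dx": 0,"dy": 0,"dz": 20,"ax": 0,"ay": 0,"az": 0},{"gripper": 85.4,"dx": 0,"dy": 0,"dz": 16,"ax": 0,"ay": 0,"az": 0},{"gripper": 85.4,"dx": 0,"dy": 0,"dz": 10,"ax": 0,"ay": 0,"az": 0},{"gripper": 85.4,"dx": 0,"dy": 0,"dz": 0,"ax": 0,"ay": 0,"az": 0},{"gripper": 85.4,"dx": 0,"dy": 0,"dz": 0,"ax": 0,"ay": 0,"az": 0}]}}

```text
t: 11.63
position: [0.6271, -0.2337, 0.0199]
ee_rot: [-0.0, 0.985, 0.174, -0.0]
wrist_force: [-0.1, -0.8, 0.3]
opening: 1.001
```

Call:
{"api": "drive_tool", "payload": {"increments": [{"gripper": 54,"dx": 0,"dy": 0,"dz": 0,"ax": 0,"ay": 0,"az": 0},{"gripper": 54,"dx": 0,"dy": 0,"dz": 0,"ax": 0,"ay": 0,"az": 0},{"gripper": 54,"dx": 0,"dy": 0,"dz": 0,"ax": 0,"ay": 0,"az": 0},{"gripper": 54,"dx": 0,"dy": 0,"dz": 0,"ax": 0,"ay": 0,"az": 0},{"gripper": 54,"dx": 0,"dy": 0,"dz": 0,"ax": 0,"ay": 0,"az": 0},{"gripper": 54,"dx": 0,"dy": 0,"dz": 0,"ax": 0,"ay": 0,"az": 0},{"gripper": 54,"dx": 0,"dy": 0,"dz": 0,"ax": 0,"ay": 0,"az": 0}]}}

```text
t: 12.22
position: [0.6284, -0.2347, 0.022]
ee_rot: [0.001, 0.985, 0.174, 0.002]
wrist_force: [-0.5, 0.7, 5.6]
opening: 0.744
```

Call:
{"api": "drive_tool", "payload": {"increments": [{"gripper": 54,"dx": 0,"dy": 0,"dz": -5,"ax": 0,"ay": 0,"az": 0},{"gripper": 54,"dx": 0,"dy": 0,"dz": -10,"ax": 0,"ay": 0,"az": 0},{"gripper": 54,"dx": 0,"dy": 0,"dz": -15,"ax": 0,"ay": 0,"az": 0},{"gripper": 54,"dx": 0,"dy": 0,"dz": -20,"ax": 0,"ay": 0,"az": 0},{"gripper": 54,"dx": 0,"dy": 0,"dz": -20,"ax": 0,"ay": 0,"az": 0},{"gripper": 54,"dx": 0,"dy": 0,"dz": -15,"ax": 0,"ay": 0,"az": 0},{"gripper": 54,"dx": 0,"dy": 0,"dz": -10,"ax": 0,"ay": 0,"az": 0},{"gripper": 54,"dx": 0,"dy": 0,"dz": 0,"ax": 0,"ay": 0,"az": 0},{"gripper": 54,"dx": 0,"dy": 0,"dz": 0,"ax": 0,"ay": 0,"az": 0}]}}

```text
t: 12.97
position: [0.6273, -0.2346, 0.115]
ee_rot: [0.0, 0.985, 0.174, 0.0]
wrist_force: [-0.4, 0.4, -2.4]
opening: 0.747
```

```bash
python3 plan.py 621.5 7.7 115 20; python3 - <<'E'
from fit import *
# cup on saucer: top view, mouth contrasts weakly; use side-view body silhouette offset relative to saucer via bright floor -> edges
im=cv2.imread("pics/e_top.png");u,v=np.int32(proj("top",[.6215,.0077,.04])[0])
cv2.imwrite("pics/f.png",cv2.resize(im[v-25:v+25,u-25:u+25],None,fx=12,fy=12,interpolation=cv2.INTER_CUBIC))
print(u,v); s=state()["position"]
ims={"side":get_image("side")}
for z in (s[2]-.0205,): print(fit("pot",ims,s[0],s[1],np.radians(-160),z0=z,views=("side",)),s)
for p in ([.6215,.0077,.06],): print(proj("top",p))
E
```

```text
t 12.97 pos [ 627.3 -234.6  115. ] F [-0.4  0.4 -2.4] open 63.8 q6 2.43
turn [ 0.03 -0.03 -0.01] shift [  77.4 -229.7    0. ]
turn [-4.0000e-02 -4.0000e-02  1.7999e+02] shift [-77.4 229.7   0. ]
259 188
(array([ 0.62616934, -0.23693203, -2.78690727]), np.float64(0.3304610871757265)) [ 0.62729262 -0.23462702  0.11504776]
[[259.44688583 187.27474377]]
```

View pics/f.png

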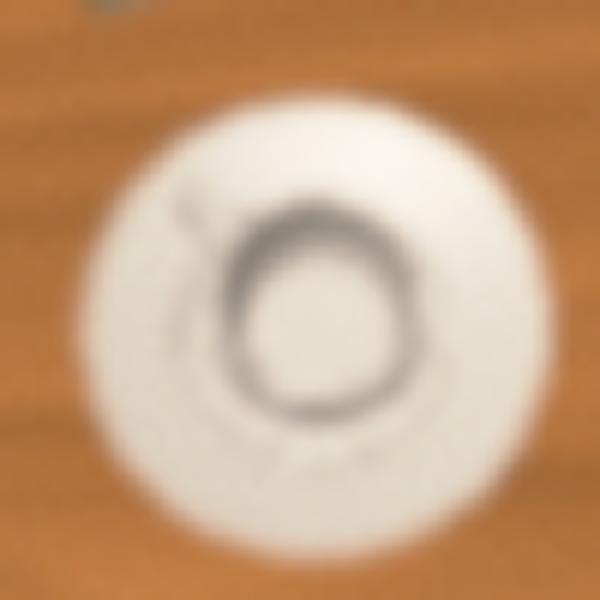

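The pot is held (2.4 N, 63.8 mm opening). The cup's mouth in the top crop is centred near (320,309), which is pixel (260.2,188.3), slightly off where I expected. I'll check against both views with overlays before inserting.

```bash
python3 - <<'E'
from fit import *
m=CAM["top"];print("cam top",-m["extrinsics"][:3,:3].T@m["extrinsics"][:3,3])
print("top cup rim",ray("top",(260.2,188.3),.06),"saucer",ray("top",(259.96,189.6),.014))
I=[];Kz=10
for n in("top","side"):
    im=cv2.imread(f"pics/e_{n}.png");u,v=np.int32(proj(n,[.6215,.0077,.04])[0])
    x0,y0=u-20,v-27
    c=cv2.resize(im[y0:y0+54,x0:x0+40],None,fx=Kz,fy=Kz,interpolation=cv2.INTER_CUBIC)
    for (z,r,col) in((.06,.030,(0,0,255)),(.06,.0265,(0,200,0)),(.014,.065,(255,0,0))):
        P=np.c_[.6215+r*np.cos(TH),.0077+r*np.sin(TH),np.full(48,z)]
        cv2.polylines(c,[np.int32(np.round(((proj(n,P)-[x0,y0]+.5)*Kz-.5)))],True,col,1)
    I.append(c)
cv2.imwrite("pics/g.png",np.hstack(I))
E
```

```text
cam top [0.30153832 0.02297632 1.56330081]
top cup rim [0.61789991 0.00555047] saucer [0.62322324 0.00619168]
```

View pics/g.png

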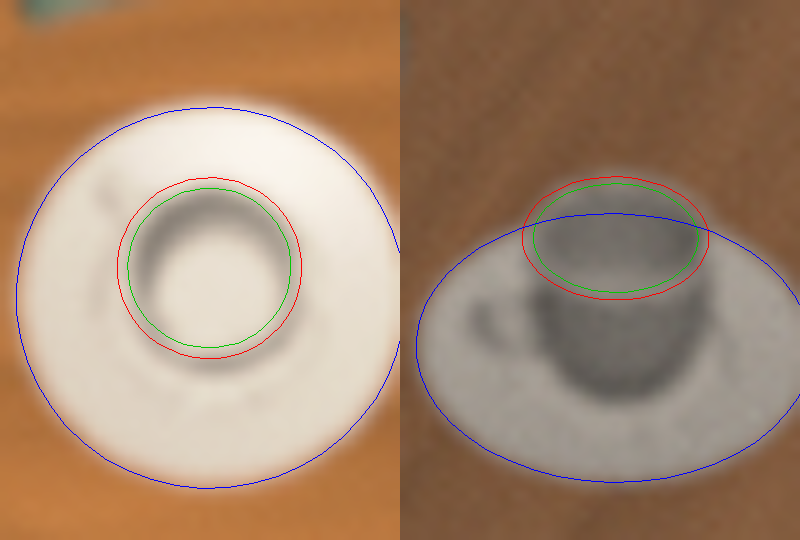

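The overlays agree with the cup to within about 1 mm (the top view carries a bias of about 1 mm). I'll carry the pot over it.

Call:
{"api": "drive_tool", "payload": {"increments": [{"gripper": 54,"dx": 4,"dy": -12,"dz": 0,"ax": 0,"ay": 0,"az": 0},{"gripper": 54,"dx": 8,"dy": -24,"dz": 0,"ax": 0,"ay": 0,"az": 0},{"gripper": 54,"dx": 8,"dy": -24,"dz": 0,"ax": 0,"ay": 0,"az": 0},{"gripper": 54,"dx": 8,"dy": -24,"dz": 0,"ax": 0,"ay": 0,"az": 0},{"gripper": 54,"dx": 8,"dy": -24,"dz": 0,"ax": 0,"ay": 0,"az": 0},{"gripper": 54,"dx": 8,"dy": -24,"dz": 0,"ax": 0,"ay": 0,"az": 0},{"gripper": 54,"dx": 8,"dy": -24,"dz": 0,"ax": 0,"ay": 0,"az": 0},{"gripper": 54,"dx": 8,"dy": -24,"dz": 0,"ax": 0,"ay": 0,"az": 0},{"gripper": 54,"dx": 8,"dy": -24,"dz": 0,"ax": 0,"ay": 0,"az": 0},{"gripper": 54,"dx": 7,"dy": -18,"dz": 0,"ax": 0,"ay": 0,"az": 0},{"gripper": 54,"dx": 3,"dy": -7,"dz": 0,"ax": 0,"ay": 0,"az": 0},{"gripper": 54,"dx": 0,"dy": 0,"dz": 0,"ax": 0,"ay": 0,"az": 0}]}}

```text
t: 14.02
position: [0.6213, 0.0096, 0.1137]
ee_rot: [-0.0, 0.985, 0.175, -0.001]
wrist_force: [-0.3, 0.0, -2.9]
opening: 0.744
```

Call:
{"api": "drive_tool", "payload": {"increments": [{"gripper": 54,"dx": 0,"dy": 0,"dz": 10,"ax": 0,"ay": 0,"az": 0},{"gripper": 54,"dx": 0,"dy": 0,"dz": 10,"ax": 0,"ay": 0,"az": 0},{"gripper": 54,"dx": 0,"dy": 0,"dz": 6,"ax": 0,"ay": 0,"az": 0},{"gripper": 54,"dx": 0,"dy": 0,"dz": 0,"ax": 0,"ay": 0,"az": 0},{"gripper": 54,"dx": 0,"dy": 0,"dz": 0,"ax": 0,"ay": 0,"az": 0},{"gripper": 54,"dx": 0,"dy": 0,"dz": 0,"ax": 0,"ay": 0,"az": 0}]}}

```text
t: 14.52
position: [0.6222, 0.0067, 0.0888]
ee_rot: [-0.0, 0.985, 0.173, -0.0]
wrist_force: [-0.6, -0.3, -2.5]
opening: 0.747
```

```bash
python3 plan.py 622.4 7.5 72 20; python3 - <<'E'
from fit import *
I=[];Kz=6;n="side"
im=get_image(n)[...,::-1];s=state()["position"];z0=s[2]-.021
u,v=np.int32(proj(n,[.6215,.0077,.08])[0]);x0,y0=u-40,v-40
c=cv2.resize(im[y0:y0+80,x0:x0+80],None,fx=Kz,fy=Kz,interpolation=cv2.INTER_CUBIC)
d=c.copy()
for (x,y,z,r,col) in((.6215,.0077,.06,.030,(0,0,255)),(s[0]-.001,s[1],z0,.023,(0,255,0)),(s[0]-.001,s[1],z0+.016,.032,(0,255,0)),(s[0]-.001,s[1],z0+.06,.032,(0,255,0))):
    P=np.c_[x+r*np.cos(TH),y+r*np.sin(TH),np.full(48,z)]
    cv2.polylines(d,[np.int32(np.round(((proj(n,P)-[x0,y0]+.5)*Kz-.5)))],True,col,1)
cv2.imwrite("pics/h.png",np.hstack([c[:,60:440],d[:,60:440]]))
E
```

```text
t 14.52 pos [622.2   6.7  88.8] F [-0.6 -0.3 -2.5] open 63.8 q6 2.8
turn [-0.    0.01 -0.06] shift [ 0.5 -0.7 16.8]
turn [1.0000e-02 0.0000e+00 1.7994e+02] shift [-0.5  0.7 16.8]
```

View pics/h.png

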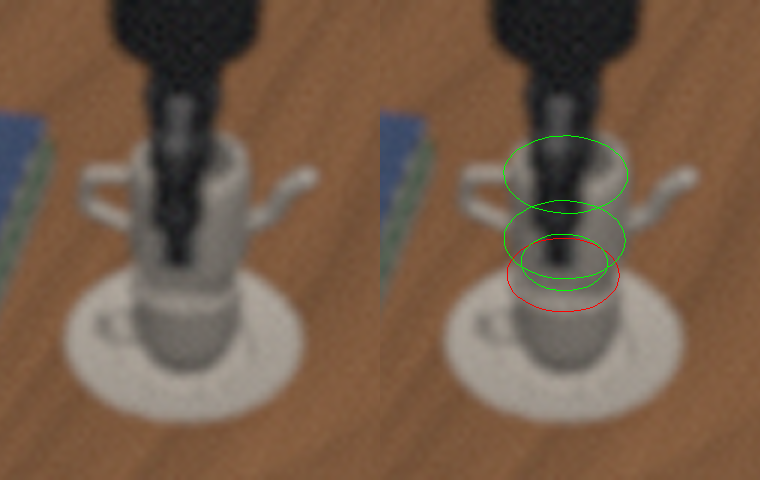

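The pot is upright above the cup. The side silhouettes give a relative offset of about 1 mm, matching my estimate. I'll correct that and lower slowly.

Call:
{"api": "drive_tool", "payload": {"increments": [{"gripper": 54,"dx": 0.5,"dy": -0.7,"dz": 0,"ax": 0,"ay": 0,"az": 0},{"gripper": 54,"dx": 0,"dy": 0,"dz": 2,"ax": 0,"ay": 0,"az": 0},{"gripper": 54,"dx": 0,"dy": 0,"dz": 2,"ax": 0,"ay": 0,"az": 0},{"gripper": 54,"dx": 0,"dy": 0,"dz": 1,"ax": 0,"ay": 0,"az": 0},{"gripper": 54,"dx": 0,"dy": 0,"dz": 1,"ax": 0,"ay": 0,"az": 0},{"gripper": 54,"dx": 0,"dy": 0,"dz": 1,"ax": 0,"ay": 0,"az": 0},{"gripper": 54,"dx": 0,"dy": 0,"dz": 1,"ax": 0,"ay": 0,"az": 0},{"gripper": 54,"dx": 0,"dy": 0,"dz": 0,"ax": 0,"ay": 0,"az": 0},{"gripper": 54,"dx": 0,"dy": 0,"dz": 0,"ax": 0,"ay": 0,"az": 0}]}}

```text
t: 15.32
position: [0.6223, 0.0082, 0.0807]
ee_rot: [-0.0, 0.985, 0.174, -0.0]
wrist_force: [-0.4, -0.2, -1.7]
opening: 0.741
```

Call:
{"api": "drive_tool", "payload": {"increments": [{"gripper": 54,"dx": 0,"dy": 0,"dz": 1,"ax": 0,"ay": 0,"az": 0},{"gripper": 54,"dx": 0,"dy": 0,"dz": 1,"ax": 0,"ay": 0,"az": 0},{"gripper": 54,"dx": 0,"dy": 0,"dz": 1,"ax": 0,"ay": 0,"az": 0},{"gripper": 54,"dx": 0,"dy": 0,"dz": 0,"ax": 0,"ay": 0,"az": 0}]}}

```text
t: 15.65
position: [0.6222, 0.0082, 0.0775]
ee_rot: [-0.0, 0.985, 0.174, -0.0]
wrist_force: [0.0, 0.2, -3.3]
opening: 0.741
```

No contact yet; it is entering. Continuing.

Call:
{"api": "drive_tool", "payload": {"increments": [{"gripper": 54,"dx": 0,"dy": 0,"dz": 1,"ax": 0,"ay": 0,"az": 0},{"gripper": 54,"dx": 0,"dy": 0,"dz": 1,"ax": 0,"ay": 0,"az": 0},{"gripper": 54,"dx": 0,"dy": 0,"dz": 1,"ax": 0,"ay": 0,"az": 0},{"gripper": 54,"dx": 0,"dy": 0,"dz": 0,"ax": 0,"ay": 0,"az": 0}]}}

```text
t: 15.98
position: [0.6222, 0.0082, 0.0745]
ee_rot: [-0.0, 0.985, 0.174, -0.0]
wrist_force: [0.2, -0.9, -2.5]
opening: 0.745
```

Call:
{"api": "drive_tool", "payload": {"increments": [{"gripper": 54,"dx": 0,"dy": 0,"dz": 1,"ax": 0,"ay": 0,"az": 0},{"gripper": 54,"dx": 0,"dy": 0,"dz": 1,"ax": 0,"ay": 0,"az": 0},{"gripper": 54,"dx": 0,"dy": 0,"dz": 1,"ax": 0,"ay": 0,"az": 0},{"gripper": 54,"dx": 0,"dy": 0,"dz": 0,"ax": 0,"ay": 0,"az": 0}]}}

```text
t: 16.32
position: [0.6222, 0.0082, 0.0715]
ee_rot: [-0.0, 0.985, 0.174, -0.0]
wrist_force: [0.3, -0.2, -3.5]
opening: 0.745
```

Call:
{"api": "drive_tool", "payload": {"increments": [{"gripper": 54,"dx": 0,"dy": 0,"dz": 0.7,"ax": 0,"ay": 0,"az": 0},{"gripper": 54,"dx": 0,"dy": 0,"dz": 0.7,"ax": 0,"ay": 0,"az": 0},{"gripper": 54,"dx": 0,"dy": 0,"dz": 0.6,"ax": 0,"ay": 0,"az": 0},{"gripper": 54,"dx": 0,"dy": 0,"dz": 0,"ax": 0,"ay": 0,"az": 0}]}}

```text
t: 16.65
position: [0.6225, 0.0082, 0.07]
ee_rot: [0.0, 0.985, 0.174, 0.0]
wrist_force: [-0.6, -0.1, -1.3]
opening: 0.746
```

Call:
{"api": "drive_tool", "payload": {"increments": [{"gripper": 54,"dx": 0,"dy": 0,"dz": 0.6,"ax": 0,"ay": 0,"az": 0},{"gripper": 54,"dx": 0,"dy": 0,"dz": 0.4,"ax": 0,"ay": 0,"az": 0},{"gripper": 54,"dx": 0,"dy": 0,"dz": 0,"ax": 0,"ay": 0,"az": 0}]}}

```text
t: 16.9
position: [0.6227, 0.0082, 0.07]
ee_rot: [0.0, 0.985, 0.174, 0.001]
wrist_force: [-2.0, 0.2, 4.9]
opening: 0.746
```

Seated: TCP height 70 mm as predicted, with a light contact. I'll release, retreat, and turn toward the large lid.

Call:
{"api": "drive_tool", "payload": {"increments": [{"gripper": 70,"dx": 0,"dy": 0,"dz": 0,"ax": 0,"ay": 0,"az": 0},{"gripper": 76,"dx": 0,"dy": 0,"dz": 0,"ax": 0,"ay": 0,"az": 0},{"gripper": 84,"dx": 0,"dy": 0,"dz": 0,"ax": 0,"ay": 0,"az": 0},{"gripper": 84,"dx": 0,"dy": 0,"dz": 0,"ax": 0,"ay": 0,"az": 0},{"gripper": 84,"dx": 0,"dy": 0,"dz": -5,"ax": 0,"ay": 0,"az": 0},{"gripper": 84,"dx": 0,"dy": 0,"dz": -10,"ax": 0,"ay": 0,"az": 0},{"gripper": 84,"dx": 0,"dy": 0,"dz": -20,"ax": 0,"ay": 0,"az": 0},{"gripper": 84,"dx": 0,"dy": 0,"dz": -25,"ax": 0,"ay": 0,"az": 0},{"gripper": 84,"dx": 0,"dy": 0,"dz": -30,"ax": 0,"ay": 0,"az": 0},{"gripper": 84,"dx": 0,"dy": 0,"dz": -30,"ax": 0,"ay": 0,"az": 0},{"gripper": 84,"dx": 0,"dy": 0,"dz": -10,"ax": 0,"ay": 0,"az": 0},{"gripper": 84,"dx": 0,"dy": 0,"dz": 0,"ax": 0,"ay": 0,"az": 0}]}}

```text
t: 17.9
position: [0.6241, 0.0082, 0.2032]
ee_rot: [0.001, 0.985, 0.174, 0.003]
wrist_force: [-0.4, 0.5, 0.2]
opening: 0.981
```

Call:
{"api": "drive_tool", "payload": {"increments": [{"gripper": 50,"dx": 0,"dy": 0,"dz": 0,"ax": 0,"ay": 0,"az": -6},{"gripper": 50,"dx": 0,"dy": 0,"dz": 0,"ax": 0,"ay": 0,"az": -7},{"gripper": 50,"dx": 0,"dy": 0,"dz": 0,"ax": 0,"ay": 0,"az": -7},{"gripper": 50,"dx": 0,"dy": 0,"dz": 0,"ax": 0,"ay": 0,"az": -7},{"gripper": 50,"dx": 0,"dy": 0,"dz": 0,"ax": 0,"ay": 0,"az": -7},{"gripper": 50,"dx": 0,"dy": 0,"dz": 0,"ax": 0,"ay": 0,"az": -7},{"gripper": 50,"dx": 0,"dy": 0,"dz": 0,"ax": 0,"ay": 0,"az": -7},{"gripper": 50,"dx": 0,"dy": 0,"dz": 0,"ax": 0,"ay": 0,"az": -7},{"gripper": 50,"dx": 0,"dy": 0,"dz": 0,"ax": 0,"ay": 0,"az": 0}]}}

```text
t: 18.65
position: [0.6217, 0.0082, 0.1972]
ee_rot: [-0.001, 0.792, 0.61, -0.001]
wrist_force: [0.5, -0.1, 0.0]
opening: 0.588
```

```bash
python3 plan.py 463.8 230.2 70 75
```

```text
t 18.65 pos [621.7   8.2 197.2] F [ 0.5 -0.1  0. ] open 50.2 q6 1.84
turn [-0.13  0.04  0.17] shift [ 173.6 -210.   127.2]
turn [-6.0000e-02 -2.0000e-01 -1.7983e+02] shift [-173.6  210.   127.2]
```

Call:
{"api": "drive_tool", "payload": {"increments": [{"gripper": 50,"dx": 10,"dy": -12,"dz": 0,"ax": 0,"ay": 0,"az": 0},{"gripper": 50,"dx": 16,"dy": -20,"dz": 0,"ax": 0,"ay": 0,"az": 0},{"gripper": 50,"dx": 16,"dy": -20,"dz": 0,"ax": 0,"ay": 0,"az": 0},{"gripper": 50,"dx": 16,"dy": -20,"dz": 0,"ax": 0,"ay": 0,"az": 0},{"gripper": 50,"dx": 16,"dy": -20,"dz": 0,"ax": 0,"ay": 0,"az": 0},{"gripper": 50,"dx": 16,"dy": -20,"dz": 0,"ax": 0,"ay": 0,"az": 0},{"gripper": 50,"dx": 16,"dy": -20,"dz": 0,"ax": 0,"ay": 0,"az": 0},{"gripper": 50,"dx": 16,"dy": -20,"dz": 0,"ax": 0,"ay": 0,"az": 0},{"gripper": 50,"dx": 16,"dy": -20,"dz": 0,"ax": 0,"ay": 0,"az": 0},{"gripper": 50,"dx": 16,"dy": -20,"dz": 0,"ax": 0,"ay": 0,"az": 0},{"gripper": 50,"dx": 16,"dy": -15,"dz": 0,"ax": 0,"ay": 0,"az": 0},{"gripper": 50,"dx": 3.6,"dy": -3,"dz": 0,"ax": 0,"ay": 0,"az": 0}]}}

```text
t: 19.65
position: [0.4619, 0.2326, 0.1984]
ee_rot: [-0.001, 0.793, 0.609, -0.0]
wrist_force: [0.8, 1.1, -0.2]
opening: 0.585
```

Call:
{"api": "drive_tool", "payload": {"increments": [{"gripper": 50,"dx": 0,"dy": 0,"dz": 20,"ax": 0,"ay": 0,"az": 0},{"gripper": 50,"dx": 0,"dy": 0,"dz": 20,"ax": 0,"ay": 0,"az": 0},{"gripper": 50,"dx": 0,"dy": 0,"dz": 20,"ax": 0,"ay": 0,"az": 0},{"gripper": 50,"dx": 0,"dy": 0,"dz": 20,"ax": 0,"ay": 0,"az": 0},{"gripper": 50,"dx": 0,"dy": 0,"dz": 20,"ax": 0,"ay": 0,"az": 0},{"gripper": 50,"dx": 0,"dy": 0,"dz": 20,"ax": 0,"ay": 0,"az": 0},{"gripper": 50,"dx": 0,"dy": 0,"dz": 0,"ax": 0,"ay": 0,"az": 0},{"gripper": 50,"dx": 0,"dy": 0,"dz": 0,"ax": 0,"ay": 0,"az": 0},{"gripper": 50,"dx": 0,"dy": 0,"dz": 0,"ax": 0,"ay": 0,"az": 0}]}}

```text
t: 20.4
position: [0.4647, 0.2303, 0.0797]
ee_rot: [0.0, 0.794, 0.608, 0.0]
wrist_force: [0.4, 0.6, -0.1]
opening: 0.588
```

```bash
python3 plan.py 463.8 230.2 17 75;  python3 - <<'E'
from fit import *
I=[];Kz=10
for n in("top","side"):
    im=get_image(n)[...,::-1];p=[.6215,.0077,.08] if n=="top" else [.4638,.2302,.05]
    if n=="side": cv2.imwrite("pics/i_side.png",im)
    else: cv2.imwrite("pics/i_top.png",im)
    u,v=np.int32(proj(n,p)[0]);x0,y0=u-20,v-27
    c=cv2.resize(im[y0:y0+54,x0:x0+40],None,fx=Kz,fy=Kz,interpolation=cv2.INTER_CUBIC)
    I.append(c)
n="side";u,v=np.int32(proj(n,[.6215,.0077,.08])[0]);x0,y0=u-20,v-27
im=cv2.imread("pics/i_side.png");I.append(cv2.resize(im[y0:y0+54,x0:x0+40],None,fx=Kz,fy=Kz,interpolation=cv2.INTER_CUBIC))
cv2.imwrite("pics/i.png",cv2.resize(np.hstack(I),(800,360),interpolation=cv2.INTER_AREA))
E
```

```text
t 20.4 pos [464.7 230.3  79.7] F [ 0.4  0.6 -0.1] open 50.2 q6 2.29
turn [ 0.03 -0.02 -0.06] shift [-0.3 -0.8 62.7]
turn [-4.0000e-02 -5.0000e-02  1.7994e+02] shift [ 0.3  0.8 62.7]
```

View pics/i.png

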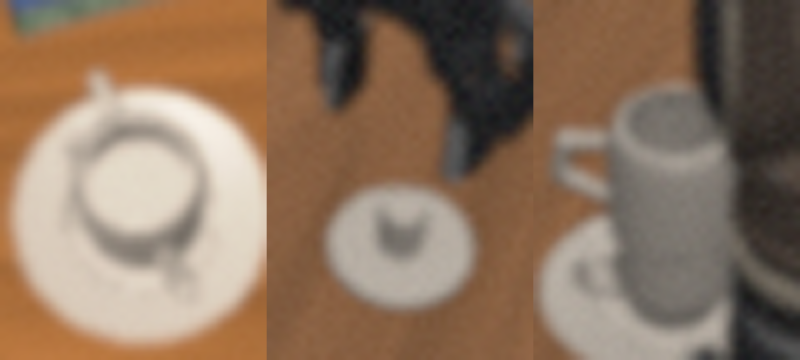

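The pot sits upright and flush in the cup, and the jaws straddle the big lid's knob. I'll descend so the tips are just above the flange, then grip.

Call:
{"api": "drive_tool", "payload": {"increments": [{"gripper": 50,"dx": -0.3,"dy": -0.8,"dz": 15,"ax": 0,"ay": 0,"az": 0},{"gripper": 50,"dx": 0,"dy": 0,"dz": 15,"ax": 0,"ay": 0,"az": 0},{"gripper": 50,"dx": 0,"dy": 0,"dz": 15,"ax": 0,"ay": 0,"az": 0},{"gripper": 50,"dx": 0,"dy": 0,"dz": 10,"ax": 0,"ay": 0,"az": 0},{"gripper": 50,"dx": 0,"dy": 0,"dz": 5,"ax": 0,"ay": 0,"az": 0},{"gripper": 50,"dx": 0,"dy": 0,"dz": 3,"ax": 0,"ay": 0,"az": 0},{"gripper": 50,"dx": 0,"dy": 0,"dz": 0,"ax": 0,"ay": 0,"az": 0},{"gripper": 50,"dx": 0,"dy": 0,"dz": 0,"ax": 0,"ay": 0,"az": 0}]}}

```text
t: 21.17
position: [0.4641, 0.2304, 0.0165]
ee_rot: [0.0, 0.793, 0.609, 0.0]
wrist_force: [-0.8, 0.1, 0.6]
opening: 0.585
```

Call:
{"api": "drive_tool", "payload": {"increments": [{"gripper": 12,"dx": 0,"dy": 0,"dz": 0,"ax": 0,"ay": 0,"az": 0},{"gripper": 12,"dx": 0,"dy": 0,"dz": 0,"ax": 0,"ay": 0,"az": 0},{"gripper": 12,"dx": 0,"dy": 0,"dz": 0,"ax": 0,"ay": 0,"az": 0},{"gripper": 12,"dx": 0,"dy": 0,"dz": 0,"ax": 0,"ay": 0,"az": 0},{"gripper": 12,"dx": 0,"dy": 0,"dz": 0,"ax": 0,"ay": 0,"az": 0},{"gripper": 12,"dx": 0,"dy": 0,"dz": 0,"ax": 0,"ay": 0,"az": 0},{"gripper": 12,"dx": 0,"dy": 0,"dz": 0,"ax": 0,"ay": 0,"az": 0},{"gripper": 12,"dx": 0,"dy": 0,"dz": 0,"ax": 0,"ay": 0,"az": 0}]}}

```text
t: 21.83
position: [0.4642, 0.2304, 0.0166]
ee_rot: [0.0, 0.793, 0.609, 0.001]
wrist_force: [-0.7, -1.0, 6.7]
opening: 0.211
```

Call:
{"api": "drive_tool", "payload": {"increments": [{"gripper": 12,"dx": 0,"dy": 0,"dz": -4,"ax": 0,"ay": 0,"az": 0},{"gripper": 12,"dx": 0,"dy": 0,"dz": -8,"ax": 0,"ay": 0,"az": 0},{"gripper": 12,"dx": 0,"dy": 0,"dz": -16,"ax": 0,"ay": 0,"az": 0},{"gripper": 12,"dx": 0,"dy": 0,"dz": -20,"ax": 0,"ay": 0,"az": 0},{"gripper": 12,"dx": 0,"dy": 0,"dz": -24,"ax": 0,"ay": 0,"az": 0},{"gripper": 12,"dx": 0,"dy": 0,"dz": -24,"ax": 0,"ay": 0,"az": 0},{"gripper": 12,"dx": 0,"dy": 0,"dz": -24,"ax": 0,"ay": 0,"az": 0},{"gripper": 12,"dx": 0,"dy": 0,"dz": -20,"ax": 0,"ay": 0,"az": 0},{"gripper": 12,"dx": 0,"dy": 0,"dz": -8,"ax": 0,"ay": 0,"az": 0},{"gripper": 12,"dx": 0,"dy": 0,"dz": -2,"ax": 0,"ay": 0,"az": 0},{"gripper": 12,"dx": 0,"dy": 0,"dz": 0,"ax": 0,"ay": 0,"az": 0},{"gripper": 12,"dx": 0,"dy": 0,"dz": 0,"ax": 0,"ay": 0,"az": 0}]}}

```text
t: 22.83
position: [0.463, 0.2299, 0.1645]
ee_rot: [-0.0, 0.793, 0.609, -0.001]
wrist_force: [-0.0, 0.2, -1.5]
opening: 0.208
```

```bash
python3 plan.py 621.5 8.2 150 75; python3 - <<'E'
from fit import *
s=state()["position"];z0=s[2]-.0166
ims={n:get_image(n) for n in("top","side")}
for n in ims: cv2.imwrite(f"pics/j_{n}.png",ims[n][...,::-1])
r,c=fit("biglid",ims,s[0],s[1],0,z0=z0,views=("side",));print("lid side fit",np.round(r[:2]*1e3,1),c)
# pot rim in top view now & earlier: panels
Kz=10;I=[]
for n,f,p in(("top","i_top",[.6215,.0077,.12]),("side","j_side",[.6215,.0077,.12]),("side","j_side",s)):
    im=cv2.imread(f"pics/{f}.png");u,v=np.int32(proj(n,p)[0]);h=20;x0,y0=u-h,v-h
    c=cv2.resize(im[y0:y0+2*h,x0:x0+2*h],None,fx=Kz,fy=Kz,interpolation=cv2.INTER_CUBIC)
    L=[(.6215,.0082,.12,.024,(0,200,0)),(.6215,.0082,.12,.028,(0,0,255))] if p is not s else [(s[0],s[1],z0+.013,.030,(0,200,0)),(s[0],s[1],z0+.008,.030,(0,0,255))]
    for x,y,z,r,col in L:
        P=np.c_[x+r*np.cos(TH),y+r*np.sin(TH),np.full(48,z)]
        cv2.polylines(c,[np.int32(np.round(((proj(n,P)-[x0,y0]+.5)*Kz-.5)))],True,col,1)
    I.append(cv2.resize(c,(266,266),interpolation=cv2.INTER_AREA) if 0 else c)
cv2.imwrite("pics/j.png",cv2.resize(np.hstack(I),(798,266),interpolation=cv2.INTER_AREA))
E
```

```text
t 22.83 pos [463.  229.9 164.5] F [-0.   0.2 -1.5] open 17.8 q6 2.29
turn [-0.09  0.07 -0.  ] shift [-173.1  210.5   14.5]
turn [1.1e-01 1.4e-01 1.8e+02] shift [ 173.1 -210.5   14.5]
lid side fit [462.7 229.1] 0.6724165988608625
```

View pics/j.png

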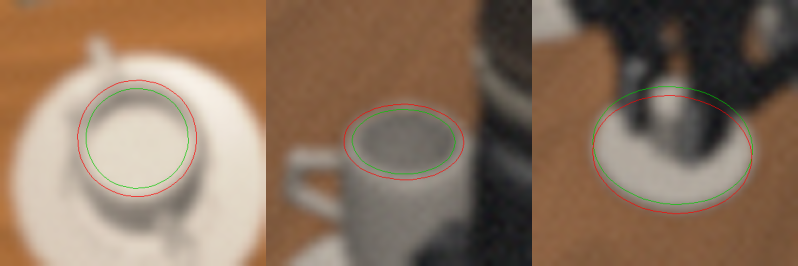

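The big lid is held level and matches the TCP within about 1 mm. The pot's mouth matches (621.5, 8.2). I'll carry the lid over.

Call:
{"api": "drive_tool", "payload": {"increments": [{"gripper": 12,"dx": -8,"dy": 10,"dz": 0,"ax": 0,"ay": 0,"az": 0},{"gripper": 12,"dx": -16,"dy": 20,"dz": 0,"ax": 0,"ay": 0,"az": 0},{"gripper": 12,"dx": -18,"dy": 22,"dz": 0,"ax": 0,"ay": 0,"az": 0},{"gripper": 12,"dx": -18,"dy": 22,"dz": 0,"ax": 0,"ay": 0,"az": 0},{"gripper": 12,"dx": -18,"dy": 22,"dz": 0,"ax": 0,"ay": 0,"az": 0},{"gripper": 12,"dx": -18,"dy": 22,"dz": 0,"ax": 0,"ay": 0,"az": 0},{"gripper": 12,"dx": -18,"dy": 22,"dz": 0,"ax": 0,"ay": 0,"az": 0},{"gripper": 12,"dx": -18,"dy": 22,"dz": 0,"ax": 0,"ay": 0,"az": 0},{"gripper": 12,"dx": -18,"dy": 22,"dz": 0,"ax": 0,"ay": 0,"az": 0},{"gripper": 12,"dx": -15,"dy": 18,"dz": 0,"ax": 0,"ay": 0,"az": 0},{"gripper": 12,"dx": -8,"dy": 8,"dz": 0,"ax": 0,"ay": 0,"az": 0},{"gripper": 12,"dx": 0,"dy": 0,"dz": 0,"ax": 0,"ay": 0,"az": 0}]}}

```text
t: 23.93
position: [0.6224, 0.006, 0.1644]
ee_rot: [-0.0, 0.794, 0.607, -0.001]
wrist_force: [-0.1, -0.2, -0.8]
opening: 0.212
```

Call:
{"api": "drive_tool", "payload": {"increments": [{"gripper": 12,"dx": 0,"dy": 0,"dz": 6,"ax": 0,"ay": 0,"az": 0},{"gripper": 12,"dx": 0,"dy": 0,"dz": 6,"ax": 0,"ay": 0,"az": 0},{"gripper": 12,"dx": 0,"dy": 0,"dz": 3,"ax": 0,"ay": 0,"az": 0},{"gripper": 12,"dx": 0,"dy": 0,"dz": 0,"ax": 0,"ay": 0,"az": 0},{"gripper": 12,"dx": 0,"dy": 0,"dz": 0,"ax": 0,"ay": 0,"az": 0},{"gripper": 12,"dx": 0,"dy": 0,"dz": 0,"ax": 0,"ay": 0,"az": 0}]}}

```text
t: 24.43
position: [0.6215, 0.0094, 0.1511]
ee_rot: [0.0, 0.793, 0.609, 0.0]
wrist_force: [0.3, 0.4, -0.9]
opening: 0.209
```

```bash
python3 plan.py 621.5 8.2 131 75
```

```text
t 24.43 pos [621.5   9.4 151.1] F [ 0.3  0.4 -0.9] open 17.9 q6 1.85
turn [ 0.02 -0.01  0.06] shift [-1.1  0.3 20.1]
turn [ 1.0000e-02  3.0000e-02 -1.7994e+02] shift [ 1.1 -0.3 20.1]
```

Call:
{"api": "drive_tool", "payload": {"increments": [{"gripper": 12,"dx": -1.1,"dy": 0.3,"dz": 4,"ax": 0,"ay": 0,"az": 0},{"gripper": 12,"dx": 0,"dy": 0,"dz": 4,"ax": 0,"ay": 0,"az": 0},{"gripper": 12,"dx": 0,"dy": 0,"dz": 2,"ax": 0,"ay": 0,"az": 0},{"gripper": 12,"dx": 0,"dy": 0,"dz": 1,"ax": 0,"ay": 0,"az": 0},{"gripper": 12,"dx": 0,"dy": 0,"dz": 1,"ax": 0,"ay": 0,"az": 0},{"gripper": 12,"dx": 0,"dy": 0,"dz": 1,"ax": 0,"ay": 0,"az": 0},{"gripper": 12,"dx": 0,"dy": 0,"dz": 1,"ax": 0,"ay": 0,"az": 0},{"gripper": 12,"dx": 0,"dy": 0,"dz": 1,"ax": 0,"ay": 0,"az": 0},{"gripper": 12,"dx": 0,"dy": 0,"dz": 0,"ax": 0,"ay": 0,"az": 0}]}}

```text
t: 25.18
position: [0.6216, 0.0075, 0.1356]
ee_rot: [-0.0, 0.793, 0.609, -0.0]
wrist_force: [-0.5, -0.0, -1.1]
opening: 0.211
```

Call:
{"api": "drive_tool", "payload": {"increments": [{"gripper": 12,"dx": 0,"dy": 0,"dz": 1,"ax": 0,"ay": 0,"az": 0},{"gripper": 12,"dx": 0,"dy": 0,"dz": 1,"ax": 0,"ay": 0,"az": 0},{"gripper": 12,"dx": 0,"dy": 0,"dz": 1,"ax": 0,"ay": 0,"az": 0},{"gripper": 12,"dx": 0,"dy": 0,"dz": 0,"ax": 0,"ay": 0,"az": 0}]}}

```text
t: 25.52
position: [0.6215, 0.0075, 0.1325]
ee_rot: [-0.0, 0.793, 0.609, -0.0]
wrist_force: [-0.1, -0.3, -0.8]
opening: 0.208
```

Call:
{"api": "drive_tool", "payload": {"increments": [{"gripper": 12,"dx": 0,"dy": 0,"dz": 1,"ax": 0,"ay": 0,"az": 0},{"gripper": 12,"dx": 0,"dy": 0,"dz": 1,"ax": 0,"ay": 0,"az": 0},{"gripper": 12,"dx": 0,"dy": 0,"dz": 1,"ax": 0,"ay": 0,"az": 0},{"gripper": 12,"dx": 0,"dy": 0,"dz": 0,"ax": 0,"ay": 0,"az": 0}]}}

```text
t: 25.85
position: [0.6216, 0.0075, 0.1295]
ee_rot: [-0.0, 0.793, 0.609, -0.0]
wrist_force: [-0.0, 0.6, -0.1]
opening: 0.213
```

Call:
{"api": "drive_tool", "payload": {"increments": [{"gripper": 12,"dx": 0,"dy": 0,"dz": 0.6,"ax": 0,"ay": 0,"az": 0},{"gripper": 12,"dx": 0,"dy": 0,"dz": 0.6,"ax": 0,"ay": 0,"az": 0},{"gripper": 12,"dx": 0,"dy": 0,"dz": 0,"ax": 0,"ay": 0,"az": 0}]}}

```text
t: 26.1
position: [0.6217, 0.0076, 0.1287]
ee_rot: [0.0, 0.793, 0.609, 0.0]
wrist_force: [-0.5, 0.7, 0.1]
opening: 0.209
```

Seated at 128.7 mm (predicted 128.6). I'll release, rise, and go to the small lid.

Call:
{"api": "drive_tool", "payload": {"increments": [{"gripper": 24,"dx": 0,"dy": 0,"dz": 0,"ax": 0,"ay": 0,"az": 0},{"gripper": 32,"dx": 0,"dy": 0,"dz": 0,"ax": 0,"ay": 0,"az": 0},{"gripper": 44,"dx": 0,"dy": 0,"dz": 0,"ax": 0,"ay": 0,"az": 0},{"gripper": 44,"dx": 0,"dy": 0,"dz": 0,"ax": 0,"ay": 0,"az": 0},{"gripper": 44,"dx": 0,"dy": 0,"dz": 0,"ax": 0,"ay": 0,"az": 0},{"gripper": 44,"dx": 0,"dy": 0,"dz": -5,"ax": 0,"ay": 0,"az": 0},{"gripper": 44,"dx": 0,"dy": 0,"dz": -10,"ax": 0,"ay": 0,"az": 0},{"gripper": 44,"dx": 0,"dy": 0,"dz": -20,"ax": 0,"ay": 0,"az": 0},{"gripper": 44,"dx": 0,"dy": 0,"dz": -25,"ax": 0,"ay": 0,"az": 0},{"gripper": 44,"dx": 0,"dy": 0,"dz": -15,"ax": 0,"ay": 0,"az": 0},{"gripper": 44,"dx": 0,"dy": 0,"dz": 0,"ax": 0,"ay": 0,"az": 0}]}}

```text
t: 27.02
position: [0.6234, 0.0076, 0.2087]
ee_rot: [0.002, 0.793, 0.609, 0.003]
wrist_force: [-0.5, -0.9, 0.7]
opening: 0.515
```

Call:
{"api": "drive_tool", "payload": {"increments": [{"gripper": 44,"dx": 10,"dy": -3,"dz": 0,"ax": 0,"ay": 0,"az": 0},{"gripper": 44,"dx": 20,"dy": -5,"dz": 0,"ax": 0,"ay": 0,"az": 0},{"gripper": 44,"dx": 20,"dy": -5,"dz": 0,"ax": 0,"ay": 0,"az": 0},{"gripper": 44,"dx": 20,"dy": -5,"dz": 0,"ax": 0,"ay": 0,"az": 0},{"gripper": 44,"dx": 20,"dy": -5,"dz": 0,"ax": 0,"ay": 0,"az": 0},{"gripper": 44,"dx": 20,"dy": -5,"dz": 0,"ax": 0,"ay": 0,"az": 0},{"gripper": 44,"dx": 20,"dy": -5,"dz": 0,"ax": 0,"ay": 0,"az": 0},{"gripper": 44,"dx": 20,"dy": -5,"dz": 0,"ax": 0,"ay": 0,"az": 0},{"gripper": 44,"dx": 20,"dy": -5,"dz": 0,"ax": 0,"ay": 0,"az": 0},{"gripper": 44,"dx": 14,"dy": -4,"dz": 0,"ax": 0,"ay": 0,"az": 0},{"gripper": 44,"dx": 0,"dy": 0,"dz": 0,"ax": 0,"ay": 0,"az": 0}]}}

```text
t: 27.93
position: [0.6231, 0.2006, 0.2022]
ee_rot: [-0.001, 0.792, 0.61, -0.001]
wrist_force: [0.3, -0.4, 0.1]
opening: 0.515
```

Call:
{"api": "drive_tool", "payload": {"increments": [{"gripper": 44,"dx": 0,"dy": 0,"dz": 20,"ax": 0,"ay": 0,"az": 0},{"gripper": 44,"dx": 0,"dy": 0,"dz": 20,"ax": 0,"ay": 0,"az": 0},{"gripper": 44,"dx": 0,"dy": 0,"dz": 25,"ax": 0,"ay": 0,"az": 0},{"gripper": 44,"dx": 0,"dy": 0,"dz": 25,"ax": 0,"ay": 0,"az": 0},{"gripper": 44,"dx": 0,"dy": 0,"dz": 20,"ax": 0,"ay": 0,"az": 0},{"gripper": 44,"dx": 0,"dy": 0,"dz": 20,"ax": 0,"ay": 0,"az": 0},{"gripper": 44,"dx": 0,"dy": 0,"dz": 10,"ax": 0,"ay": 0,"az": 0},{"gripper": 44,"dx": 0,"dy": 0,"dz": 0,"ax": 0,"ay": 0,"az": 0},{"gripper": 44,"dx": 0,"dy": 0,"dz": 0,"ax": 0,"ay": 0,"az": 0}]}}

```text
t: 28.68
position: [0.6236, 0.1971, 0.0634]
ee_rot: [-0.0, 0.793, 0.609, -0.001]
wrist_force: [-0.1, 0.0, 0.5]
opening: 0.514
```

```bash
python3 plan.py 623.8 197.9 16 75;  python3 - <<'E'
from fit import *
I=[];Kz=10
for n in("top","side"):
    im=get_image(n)[...,::-1];cv2.imwrite(f"pics/k_{n}.png",im)
    for p in([.6215,.0077,.1],[.6238,.1979,.04]):
        u,v=np.int32(proj(n,p)[0]);x0,y0=u-22,v-30
        I.append(cv2.resize(im[y0:y0+60,x0:x0+44],None,fx=4.5,fy=4.5,interpolation=cv2.INTER_CUBIC))
cv2.imwrite("pics/k.png",np.hstack(I))
E
```

```text
t 28.68 pos [623.6 197.1  63.4] F [-0.1  0.   0.5] open 43.9 q6 2.14
turn [-0.05  0.04 -0.02] shift [ 0.8  0.  47.4]
turn [6.0000e-02 8.0000e-02 1.7998e+02] shift [-0.8 -0.  47.4]
```

View pics/k.png

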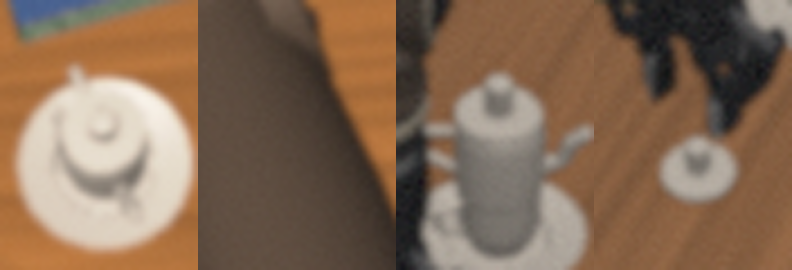

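The stack is complete and upright with the lid flush. The jaws straddle the small lid's knob, so I'll grip it.

Call:
{"api": "drive_tool", "payload": {"increments": [{"gripper": 44,"dx": 0.8,"dy": 0,"dz": 12,"ax": 0,"ay": 0,"az": 0},{"gripper": 44,"dx": 0,"dy": 0,"dz": 12,"ax": 0,"ay": 0,"az": 0},{"gripper": 44,"dx": 0,"dy": 0,"dz": 12,"ax": 0,"ay": 0,"az": 0},{"gripper": 44,"dx": 0,"dy": 0,"dz": 7,"ax": 0,"ay": 0,"az": 0},{"gripper": 44,"dx": 0,"dy": 0,"dz": 4,"ax": 0,"ay": 0,"az": 0},{"gripper": 44,"dx": 0,"dy": 0,"dz": 0,"ax": 0,"ay": 0,"az": 0},{"gripper": 44,"dx": 0,"dy": 0,"dz": 0,"ax": 0,"ay": 0,"az": 0}]}}

```text
t: 29.37
position: [0.6239, 0.1981, 0.0162]
ee_rot: [-0.0, 0.793, 0.609, -0.0]
wrist_force: [-0.2, -1.1, 1.3]
opening: 0.516
```

Call:
{"api": "drive_tool", "payload": {"increments": [{"gripper": 8,"dx": 0,"dy": 0,"dz": 0,"ax": 0,"ay": 0,"az": 0},{"gripper": 8,"dx": 0,"dy": 0,"dz": 0,"ax": 0,"ay": 0,"az": 0},{"gripper": 8,"dx": 0,"dy": 0,"dz": 0,"ax": 0,"ay": 0,"az": 0},{"gripper": 8,"dx": 0,"dy": 0,"dz": 0,"ax": 0,"ay": 0,"az": 0},{"gripper": 8,"dx": 0,"dy": 0,"dz": 0,"ax": 0,"ay": 0,"az": 0},{"gripper": 8,"dx": 0,"dy": 0,"dz": 0,"ax": 0,"ay": 0,"az": 0},{"gripper": 8,"dx": 0,"dy": 0,"dz": 0,"ax": 0,"ay": 0,"az": 0},{"gripper": 8,"dx": 0,"dy": 0,"dz": 0,"ax": 0,"ay": 0,"az": 0}]}}

```text
t: 30.03
position: [0.6247, 0.1984, 0.0175]
ee_rot: [0.0, 0.793, 0.609, 0.001]
wrist_force: [-0.5, -0.6, 5.1]
opening: 0.156
```

Call:
{"api": "drive_tool", "payload": {"increments": [{"gripper": 8,"dx": 0,"dy": 0,"dz": -4,"ax": 0,"ay": 0,"az": 0},{"gripper": 8,"dx": 0,"dy": 0,"dz": -8,"ax": 0,"ay": 0,"az": 0},{"gripper": 8,"dx": 0,"dy": 0,"dz": -16,"ax": 0,"ay": 0,"az": 0},{"gripper": 8,"dx": 0,"dy": 0,"dz": -20,"ax": 0,"ay": 0,"az": 0},{"gripper": 8,"dx": 0,"dy": 0,"dz": -20,"ax": 0,"ay": 0,"az": 0},{"gripper": 8,"dx": 0,"dy": 0,"dz": -16,"ax": 0,"ay": 0,"az": 0},{"gripper": 8,"dx": 0,"dy": 0,"dz": -10,"ax": 0,"ay": 0,"az": 0},{"gripper": 8,"dx": 0,"dy": 0,"dz": 0,"ax": 0,"ay": 0,"az": 0},{"gripper": 8,"dx": 0,"dy": 0,"dz": 0,"ax": 0,"ay": 0,"az": 0}]}}

```text
t: 30.78
position: [0.6242, 0.1983, 0.1107]
ee_rot: [0.0, 0.793, 0.609, 0.0]
wrist_force: [-0.5, -0.2, -1.4]
opening: 0.164
```

```bash
python3 plan.py 461.3 8.3 110 75; python3 - <<'E'
from fit import *
s=state()["position"]
ims={"side":get_image("side")}
r,c=fit("smalllid",ims,s[0],s[1],0,z0=s[2]-.016,views=("side",));print("lid side fit",np.round(r[:2]*1e3,1),c)
o=ray("side",proj("side",[.4613,.0083,.05])[0],.05)
# bowl mouth (dark interior) centroid in each original view vs prediction for (461.3,8.3)
for n in("top","side"):
    im=cv2.imread(f"pics/{n}0.png");u,v=proj(n,[.4613,.0083,.05])[0];g=cv2.cvtColor(im,cv2.COLOR_BGR2GRAY)
    a=g[int(v)-9:int(v)+10,int(u)-9:int(u)+10];print(n,round(u,1),round(v,1),int(u)-9,int(v)-9);print("\n".join(" ".join(f"{q:3d}" for q in r) for r in a))
E
```

```text
t 30.78 pos [624.2 198.3 110.7] F [-0.5 -0.2 -1.4] open 14.0 q6 2.14
turn [ 0.03 -0.02 -0.  ] shift [-225.7 -108.2    0.7]
turn [-3.0e-02 -4.0e-02  1.8e+02] shift [225.7 108.2   0.7]
lid side fit [623.2 198.9] 0.7913995892712676
top 263.5 236.8 254 227
119 120 117 119 121 122 124 124 123 127 126 123 120 116 115 117 116 119 123
120 120 119 121 125 130 134 136 140 143 143 140 134 123 119 117 121 127 136
118 118 121 125 131 142 150 159 166 168 170 171 162 146 134 126 127 142 156
117 119 124 133 143 158 167 177 185 187 188 190 186 175 160 142 140 150 162
118 125 134 144 160 173 186 191 198 200 201 201 200 194 182 166 151 147 150
121 133 146 158 173 185 194 204 211 212 212 212 210 206 200 185 166 143 133
127 143 158 170 185 197 207 212 215 215 217 215 215 213 209 201 181 153 131
134 149 166 182 194 206 212 215 217 215 216 216 217 215 214 210 195 167 136
140 158 175 191 203 212 216 215 216 216 216 216 217 216 215 214 205 175 141
141 162 182 198 209 213 214 214 215 216 215 215 216 216 217 215 207 179 142
140 162 183 199 208 213 216 215 214 214 215 216 216 215 215 214 205 178 142
141 163 180
[... 1365 characters left out ...]
  95 115 116  98
101 110 128 128 114 106 109 108 105 106 101 101  96  89  88  92 118 119 106
103 113 127 135 128 123 124 126 120 119 116 114 105  99  94 103 122 128 112
107 115 126 133 137 138 139 139 139 139 132 129 119 110 110 117 130 133 119
112 120 122 129 137 143 148 143 145 144 141 139 135 133 130 132 140 136 127
114 120 123 129 135 141 145 149 148 151 155 154 150 142 145 142 141 134 125
111 119 122 128 132 132 141 146 149 157 155 155 154 151 146 143 140 134 126
101 116 123 130 131 135 135 139 143 145 146 144 145 144 144 139 138 135 123
 93 107 120 128 133 135 137 137 139 140 141 141 141 143 144 137 137 133 122
 89  95 113 121 128 133 137 134 140 142 140 144 141 142 141 139 132 127 110
```

The side-view rim pixels of the bowl mouth centre at (305.5, 209), matching the prediction for (461.3, 8.3). The lid is held, so I'll carry it over.

Call:
{"api": "drive_tool", "payload": {"increments": [{"gripper": 8,"dx": -11,"dy": -5,"dz": 0,"ax": 0,"ay": 0,"az": 0},{"gripper": 8,"dx": -22,"dy": -10.5,"dz": 0,"ax": 0,"ay": 0,"az": 0},{"gripper": 8,"dx": -23,"dy": -11,"dz": 0,"ax": 0,"ay": 0,"az": 0},{"gripper": 8,"dx": -23,"dy": -11,"dz": 0,"ax": 0,"ay": 0,"az": 0},{"gripper": 8,"dx": -23,"dy": -11,"dz": 0,"ax": 0,"ay": 0,"az": 0},{"gripper": 8,"dx": -23,"dy": -11,"dz": 0,"ax": 0,"ay": 0,"az": 0},{"gripper": 8,"dx": -23,"dy": -11,"dz": 0,"ax": 0,"ay": 0,"az": 0},{"gripper": 8,"dx": -23,"dy": -11,"dz": 0,"ax": 0,"ay": 0,"az": 0},{"gripper": 8,"dx": -23,"dy": -11,"dz": 0,"ax": 0,"ay": 0,"az": 0},{"gripper": 8,"dx": -20,"dy": -10,"dz": 0,"ax": 0,"ay": 0,"az": 0},{"gripper": 8,"dx": -11.7,"dy": -5.7,"dz": 0,"ax": 0,"ay": 0,"az": 0},{"gripper": 8,"dx": 0,"dy": 0,"dz": 0,"ax": 0,"ay": 0,"az": 0}]}}

```text
t: 31.83
position: [0.4589, 0.0068, 0.1096]
ee_rot: [-0.001, 0.794, 0.608, -0.001]
wrist_force: [0.0, -0.2, -0.7]
opening: 0.16
```

Call:
{"api": "drive_tool", "payload": {"increments": [{"gripper": 8,"dx": 0,"dy": 0,"dz": 8,"ax": 0,"ay": 0,"az": 0},{"gripper": 8,"dx": 0,"dy": 0,"dz": 8,"ax": 0,"ay": 0,"az": 0},{"gripper": 8,"dx": 0,"dy": 0,"dz": 8,"ax": 0,"ay": 0,"az": 0},{"gripper": 8,"dx": 0,"dy": 0,"dz": 4,"ax": 0,"ay": 0,"az": 0},{"gripper": 8,"dx": 0,"dy": 0,"dz": 0,"ax": 0,"ay": 0,"az": 0},{"gripper": 8,"dx": 0,"dy": 0,"dz": 0,"ax": 0,"ay": 0,"az": 0},{"gripper": 8,"dx": 0,"dy": 0,"dz": 0,"ax": 0,"ay": 0,"az": 0}]}}

```text
t: 32.42
position: [0.4614, 0.0084, 0.0826]
ee_rot: [-0.0, 0.793, 0.609, -0.0]
wrist_force: [0.1, -0.4, -0.4]
opening: 0.157
```

```bash
python3 plan.py 461.5 8.4 59 75; python3 - <<'E'
from fit import *
Kz=10;I=[];s=state()["position"];z0=s[2]-.017
for n in("side",):
    im=get_image(n)[...,::-1];u,v=np.int32(proj(n,[.4613,.0083,.06])[0]);x0,y0=u-30,v-30
    c=cv2.resize(im[y0:y0+60,x0:x0+60],None,fx=Kz,fy=Kz,interpolation=cv2.INTER_CUBIC)
    for x,y,z,r,col in [(.4613,.0083,.05,.024,(0,0,255)),(.4613,.0083,.025,.032,(255,0,0)),(s[0],s[1],z0+.008,.0245,(0,200,0))]:
        P=np.c_[x+r*np.cos(TH),y+r*np.sin(TH),np.full(48,z)]
        cv2.polylines(c,[np.int32(np.round(((proj(n,P)-[x0,y0]+.5)*Kz-.5)))],True,col,1)
    cv2.imwrite("pics/l.png",c)
E
```

```text
t 32.42 pos [461.4   8.4  82.6] F [ 0.1 -0.4 -0.4] open 13.4 q6 1.85
turn [-0.01  0.    0.02] shift [-0.   0.1 23.6]
turn [-0.0000e+00 -1.0000e-02 -1.7998e+02] shift [ 0.  -0.1 23.6]
```

Call:
{"api": "drive_tool", "payload": {"increments": [{"gripper": 8,"dx": 0,"dy": 0,"dz": 5,"ax": 0,"ay": 0,"az": 0},{"gripper": 8,"dx": 0,"dy": 0,"dz": 5,"ax": 0,"ay": 0,"az": 0},{"gripper": 8,"dx": 0,"dy": 0,"dz": 3,"ax": 0,"ay": 0,"az": 0},{"gripper": 8,"dx": 0,"dy": 0,"dz": 1,"ax": 0,"ay": 0,"az": 0},{"gripper": 8,"dx": 0,"dy": 0,"dz": 1,"ax": 0,"ay": 0,"az": 0},{"gripper": 8,"dx": 0,"dy": 0,"dz": 1,"ax": 0,"ay": 0,"az": 0},{"gripper": 8,"dx": 0,"dy": 0,"dz": 1,"ax": 0,"ay": 0,"az": 0},{"gripper": 8,"dx": 0,"dy": 0,"dz": 0,"ax": 0,"ay": 0,"az": 0}]}}

```text
t: 33.13
position: [0.4611, 0.0082, 0.0655]
ee_rot: [-0.0, 0.793, 0.609, -0.0]
wrist_force: [-0.0, -0.9, -0.9]
opening: 0.158
```

Call:
{"api": "drive_tool", "payload": {"increments": [{"gripper": 8,"dx": 0,"dy": 0,"dz": 1,"ax": 0,"ay": 0,"az": 0},{"gripper": 8,"dx": 0,"dy": 0,"dz": 1,"ax": 0,"ay": 0,"az": 0},{"gripper": 8,"dx": 0,"dy": 0,"dz": 0,"ax": 0,"ay": 0,"az": 0}]}}

```text
t: 33.38
position: [0.4611, 0.0082, 0.0635]
ee_rot: [-0.0, 0.793, 0.609, -0.0]
wrist_force: [0.1, -0.7, -1.7]
opening: 0.162
```

It has entered the mouth with no contact force. Lowering to the seat.

Call:
{"api": "drive_tool", "payload": {"increments": [{"gripper": 8,"dx": 0,"dy": 0,"dz": 1,"ax": 0,"ay": 0,"az": 0},{"gripper": 8,"dx": 0,"dy": 0,"dz": 1,"ax": 0,"ay": 0,"az": 0},{"gripper": 8,"dx": 0,"dy": 0,"dz": 1,"ax": 0,"ay": 0,"az": 0},{"gripper": 8,"dx": 0,"dy": 0,"dz": 0,"ax": 0,"ay": 0,"az": 0}]}}

```text
t: 33.72
position: [0.4611, 0.0082, 0.0604]
ee_rot: [-0.0, 0.793, 0.609, -0.0]
wrist_force: [-0.7, -0.3, -0.3]
opening: 0.162
```

Call:
{"api": "drive_tool", "payload": {"increments": [{"gripper": 8,"dx": 0,"dy": 0,"dz": 0.6,"ax": 0,"ay": 0,"az": 0},{"gripper": 8,"dx": 0,"dy": 0,"dz": 0.6,"ax": 0,"ay": 0,"az": 0},{"gripper": 8,"dx": 0,"dy": 0,"dz": 0,"ax": 0,"ay": 0,"az": 0}]}}

```text
t: 33.97
position: [0.4612, 0.0082, 0.0594]
ee_rot: [0.0, 0.793, 0.609, 0.0]
wrist_force: [-0.0, -0.9, 1.0]
opening: 0.161
```

Call:
{"api": "drive_tool", "payload": {"increments": [{"gripper": 8,"dx": 0,"dy": 0,"dz": 0.5,"ax": 0,"ay": 0,"az": 0},{"gripper": 8,"dx": 0,"dy": 0,"dz": 0,"ax": 0,"ay": 0,"az": 0}]}}

```text
t: 34.13
position: [0.4613, 0.0082, 0.0593]
ee_rot: [0.0, 0.793, 0.609, 0.0]
wrist_force: [-1.6, -0.2, 3.7]
opening: 0.162
```

Call:
{"api": "drive_tool", "payload": {"increments": [{"gripper": 20,"dx": 0,"dy": 0,"dz": 0,"ax": 0,"ay": 0,"az": 0},{"gripper": 28,"dx": 0,"dy": 0,"dz": 0,"ax": 0,"ay": 0,"az": 0},{"gripper": 40,"dx": 0,"dy": 0,"dz": 0,"ax": 0,"ay": 0,"az": 0},{"gripper": 40,"dx": 0,"dy": 0,"dz": 0,"ax": 0,"ay": 0,"az": 0},{"gripper": 40,"dx": 0,"dy": 0,"dz": 0,"ax": 0,"ay": 0,"az": 0},{"gripper": 40,"dx": 0,"dy": 0,"dz": -5,"ax": 0,"ay": 0,"az": 0},{"gripper": 40,"dx": 0,"dy": 0,"dz": -10,"ax": 0,"ay": 0,"az": 0},{"gripper": 40,"dx": 0,"dy": 0,"dz": -20,"ax": 0,"ay": 0,"az": 0},{"gripper": 40,"dx": 0,"dy": 0,"dz": -30,"ax": 0,"ay": 0,"az": 0},{"gripper": 40,"dx": 0,"dy": 0,"dz": -30,"ax": 0,"ay": 0,"az": 0},{"gripper": 40,"dx": 0,"dy": 0,"dz": -30,"ax": 0,"ay": 0,"az": 0},{"gripper": 40,"dx": 0,"dy": 0,"dz": 0,"ax": 0,"ay": 0,"az": 0}]}}

```text
t: 35.13
position: [0.4639, 0.0083, 0.1908]
ee_rot: [0.003, 0.793, 0.609, 0.004]
wrist_force: [0.2, 0.7, -0.0]
opening: 0.471
```

Call:
{"api": "drive_tool", "payload": {"increments": [{"gripper": 40,"dx": 15,"dy": -15,"dz": 0,"ax": 0,"ay": 0,"az": 0},{"gripper": 40,"dx": 20,"dy": -15,"dz": 0,"ax": 0,"ay": 0,"az": 0},{"gripper": 40,"dx": 20,"dy": -15,"dz": 0,"ax": 0,"ay": 0,"az": 0},{"gripper": 40,"dx": 20,"dy": -15,"dz": 0,"ax": 0,"ay": 0,"az": 0},{"gripper": 40,"dx": 20,"dy": -15,"dz": 0,"ax": 0,"ay": 0,"az": 0},{"gripper": 40,"dx": 20,"dy": -10,"dz": 0,"ax": 0,"ay": 0,"az": 0},{"gripper": 40,"dx": 20,"dy": -10,"dz": 0,"ax": 0,"ay": 0,"az": 0},{"gripper": 40,"dx": 15,"dy": -5,"dz": 0,"ax": 0,"ay": 0,"az": 0},{"gripper": 40,"dx": 15,"dy": -5,"dz": 0,"ax": 0,"ay": 0,"az": 0},{"gripper": 40,"dx": 10,"dy": 0,"dz": 0,"ax": 0,"ay": 0,"az": 0},{"gripper": 40,"dx": 0,"dy": 0,"dz": 0,"ax": 0,"ay": 0,"az": 0},{"gripper": 40,"dx": 0,"dy": 0,"dz": 0,"ax": 0,"ay": 0,"az": 0}]}}

```text
t: 36.13
position: [0.4052, 0.2044, 0.184]
ee_rot: [0.0, 0.793, 0.609, -0.0]
wrist_force: [0.4, -0.3, -0.4]
opening: 0.468
```

```bash
python3 - <<'E'
from fit import *
I=[]
for n in("top","side"):
    im=get_image(n)[...,::-1]
    for p in([.6215,.0077,.08],[.4613,.0083,.04]):
        u,v=np.int32(proj(n,p)[0]);x0,y0=u-25,v-38
        I.append(cv2.resize(im[y0:y0+75,x0:x0+50],None,fx=4,fy=4,interpolation=cv2.INTER_CUBIC))
cv2.imwrite("pics/m.png",np.hstack(I))
E
```

```text
(no output)
```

View pics/m.png

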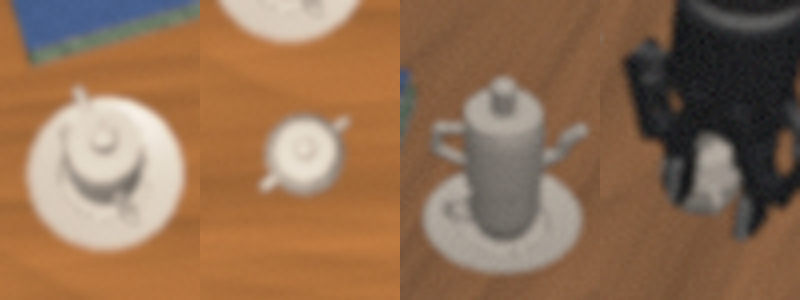

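The lid is centred on the bowl in the top view, and the stack is upright in both views. The arm is clear, so I'll hand the job in.

```bash
python3 -c "
from workcell import *
close_job();print(state()['t'],state()['wrist_force'])"
```

```text
the job is handed in; nothing more can be done
the job is handed in; nothing more can be done
```

The tea set is assembled and handed in at about 36 s of the 144 s allowed. I went in the required order: cup on saucer, teapot in cup, larger lid on teapot, smaller lid on sugar bowl. The hand-in gives no verdict.

- **Seating:** Each piece was lowered in small steps and came to rest at its expected height, within about 0.5 mm. The highest wrist force I read while setting a piece down was about 9 N, on the cup. The larger lid's contact force read close to zero, so its height and the pictures are what show it home.
- **Final pictures:** The stack is upright and centred in both views, and the smaller lid is centred on the bowl in the top view. The gripper hid the bowl in the last side view, so that lid's tilt was not checked from the side.
- **Disagreements:** The two cameras differed by about 2–3 mm, and I used their average. The lid knobs read about 18 and 14 mm in the jaws instead of 20 and 16 mm, but both held.
- **Bystanders:** The arm stayed well clear of the vase, candlestick, books and turquoise pot. I did not measure them again at the end.

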